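Bar a dead scanning stage home through its guard slot

TASK

The scanning stage has no power: take the barring tool from the rack and, working through the slot in the coupling guard, bar the star wheel round tooth by tooth until the carriage comes up firm against the bumpers at its end stop. Feel for the teeth gently and do not force the tool once the wheel comes up solid; move the carriage only by its wheel, never by pushing it or leaning the gripper on the stage. Then stand the tool upright in a rack socket again, and leave the other things as they are.

Things in the scene. Friction and masses are not known exactly. Their poses are not given: they have to be found in the camera images.
- stage: Ball-screw stage, bolted to the bench, 490 mm long. Origin on the bench right under the slot's centre; Y along the rail to the end stop, X across, Z up. Over the origin the black coupling guard: 110 (X) by 62 (Y) mm, 105 high. Motor 88 mm square, top at 100 mm, Y -31 to -131 mm. Rail and carriage Y +31 to +376 mm; only the carriage's probe column is taller (250 mm), always beyond Y +190 mm.
- slot (a point): Centre of the slot in the guard's 4 mm thick aluminium top plate, at its upper face (105 mm above the bench); axes as the stage's. The slot is 44 mm long along X and 14 mm wide along Y, right above the star wheel; inside it one stroke of the tool advances the wheel by about one tooth.
- wheel_axis (a point): Centre of the steel star wheel in the guard, 49 mm below the slot's centre; axes as the stage's (they do not turn with the wheel). It turns about Y: 10 radial teeth, 7 mm thick, 16 mm wide along Y, rounded tips at 42 mm radius (7 mm below the plate's upper face), root at 21 mm. The angle at which the teeth stand at the start differs and is not measured: feel for it or look through the slot.
- end_stop (a point): On the face of the two rubber bumpers of the end stop, 346 mm along the stage's Y. Pushing the wheel's upper teeth towards +X drives the carriage this way (+Y), 4 mm per tooth (36 degrees). The screw stays where it is left; turning it takes 4 to 7 N sideways at the teeth, and it stands solid once the carriage is at the stop. Over 100 N between tool and stage is forcing it.
- carriage (a joint): Position of the carriage along the rail in m: 0 when it is firm against the bumpers of the end stop, negative before it (-0.010 = 10 mm gap still to close).
- bar_tool: Barring tool, upright in a rack socket, 116 mm long, 0.12 kg. Straight-sided black handle of 22 mm (its X) by 34 mm (its Y), 4 to 64 mm above the origin. Origin: centre of its underside, a steel collar 21 mm across and 4 mm high; Z up along the handle. A round steel shank, 8 mm diameter, reaches 52 mm down from it to a round nose. Best gripped low on the handle, across its 22 mm.
- bar_tip (a point): The round nose end of the barring tool's shank, 52 mm below the tool's origin on its axis.
- rack: Dark steel rack, fixed on the bench, 64 mm along its X by 230 mm along its Y, top face 75 mm high; origin at the centre of its underside. Three round 16.5 mm sockets through its 10 mm top plate at Y -80, 0 and +80 mm; below is free down to 4 mm above the bench. One is empty; a tool's collar or handle rests on the top face with its shank in the socket.
- socket0 (a point): Centre of the rack's socket at Y -80 mm, at the top face.
- socket1 (a point): Centre of the rack's middle socket, at the top face.
- socket2 (a point): Centre of the rack's socket at Y +80 mm, at the top face.
- hex_driver: Bystander: a hex driver with a round waisted grey handle (30 mm diameter, 88 mm tall) standing in another socket of the rack; origin at the handle's underside.
- lens_post: Bystander: lens on a post, 75 x 50 mm foot, 125 mm tall; origin under its foot.
- tub: Bystander: white plastic tub with a screw lid, 84 mm diameter, 85 mm tall; origin under its base.
- laser_head: Bystander: black ribbed laser head, 60 x 140 x 50 mm, lying on the bench; origin under its middle.

How it is judged:
By the outcome, as a careful person would: the job done as asked, in the order asked, and still so for the second after the job is handed in, with the robot touching nothing.
It also fails if it takes over 72 s, if anything falls off the work surface, if the arm or the gripper's body presses on something with over 40 N, if the wrist force passes 120 N, or if a joint passes its speed limit or range.

ROBOT

A 6-joint arm with a two-finger parallel gripper is mounted at the origin on the work surface. World frame = base frame: x ahead of the robot, y to its left, z up, the work surface at z = 0. Lengths are in m, angles in degrees, forces in N, time in s.
With the tool pointing down it reaches from about 0.3 to 0.75 m from the base axis. Payload 8.5 kg.
Tool frame: the origin (TCP) lies between the finger pads; the fingertips stand ahead of it and the grasp point (between the pads) lies 8 mm behind it (env.tcp_to_tips is the z of the fingertips in the tool frame, in m); z points along the fingers, x is the direction in which the jaws open and shut, and the axes are right-handed (so a half turn about z gives the same grasp; the last joint's range is limited). The gripper opens to 85 mm and grips with 20 to 120 N. Pads are 22 mm wide; open, the fingers measure 114 mm over their backs; the gripper's body (76 mm by 85 mm) begins 54 mm behind the grasp point. The pads swing forward as they close: fully open they stand 13 mm farther back than shut.
Start: joints at [56.992, 21.807, 74.336, -0, 83.858, -12.336], TCP at [0.194, 0.515, 0.242] pointing down, gripper open.
Joint ranges: [-178.18, 178.18], [-50.72, 133.34], [12.68, 142.11], [-81.47, 261.47], [9.98, 163.14], [-165.26, 165.26]. Speed limits (degrees/s): [136.94, 136.94, 180, 180, 180, 180].

INTERFACE

Orientations are given as a 3x3 rotation matrix whose columns are the frame's x, y, z axes.
In Python, from rig import observe, viewer, env gives the robot as it stands.
- The arm moves only by the tool jog_arm, never from a script. Its arguments are lists of equal length, an entry for each row: "dr": the turn, a rotation vector about the tool's x, y, z in rad, a list of three; "slide": the shift along the tool's x, y, z in m, a list of three; "gripper": the opening, from -1 (shut) to 1 (fully open), so that 0 is half open. In form: {"dr": [[rx, ry, rz], ...], "slide": [[dx, dy, dz], ...], "gripper": [gripper, ...]}. A call has exactly 10 rows; each row shifts and turns the commanded pose from where the row before left it, along the tool's axes as they then stand; what a row does not reach is not made up. A row lasts 1/10 s, in which the tool goes at most 50 mm and 8.59 degrees, less where a joint would pass 70% of its speed; a pose out of reach is approached as far as the arm can. A call is refused whole if a number of a shift passes 0.05 or a number of a turn 0.15, either way. A call with a gripper value outside its range is refused whole. The fingers move at their own pace and stop on an object; "force" is the grip in N (left out, the last holds). Time passes only in rows, so rows that do not move let the fingers close, or fill a call up. It gives the time, the measured TCP pose, the force and the opening at its end, in the units of the state.
- observe(): the state, without advancing time (a new reading comes with each control period).
- viewer.get_image(name): name is "side" or "top"; returns a dict with "pixels" (480x640x3 uint8, blue, green, red), "camera_matrix" (3x3 intrinsics, pixels), "R" (3x3) and "t" (3): a world point X has camera coordinates R X + t. Camera axes: x right, y down, z forward; pixel columns grow to the right and rows downward; lengths in m; the calibration is good to about 2 mm. A picture is of the moment at which its call begins. There is no depth.
- env.close_job(): hands the job in, once; it reports no verdict.
The state is a dict: "time_s": time; "q": joint angles; "qvel": joint speeds; "joint_efforts": joint torques, N m; "position": TCP position; "tool_rot": TCP orientation; "ft_force": force on the tool from outside, world axes, zero at the start; "wrist_torque": the same for the moment, N m; "grip_width": finger opening in m.
Only numpy, scipy, OpenCV 4.12 (cv2) and the standard library are available. Lean on these libraries where they do the work, as an engineer would, in place of code of your own. Each camera call takes 0.05 s, during which the arm holds its last target.

## Working session

There is one attempt and no reset: what is moved stays moved. The work goes in short steps, Python scripts to look and compute and a tool call to move; the robot and the scene stay as the last step left them, time stands still between calls to the robot, and variables do not carry over. Pictures are saved under pics/ and viewed, and the job is handed in when it is done.

Besides the shell and the picture viewer there is one more tool, called after "Request:" by a JSON object that holds its "op" and its "data", one argument or row to a line. jog_arm: Moves the arm, as the interface text tells. Its arguments: {"type":"object","properties":{"dr":{"type":"array","items":{"type":"array","items":{"type":"number"}}},"slide":{"type":"array","items":{"type":"array","items":{"type":"number"}}},"gripper":{"type":"array","items":{"type":"number"}},"force":{"type":"number"}},"required":["dr","slide","gripper"]}

```bash
mkdir -p pics; ls; python3 - <<'E'
from rig import observe, viewer, env
import cv2
s=observe(); print(s); print(env.tcp_to_tips)
for n in("side","top"):
    d=viewer.get_image(n); cv2.imwrite(f"pics/{n}0.png",d["pixels"]); print(n,d["camera_matrix"].tolist(),d["R"].tolist(),d["t"].tolist())
E
```

```text
pics
{'time_s': 0.0, 'q': array([ 5.69909880e+01,  2.18422796e+01,  7.43862028e+01, -1.28558426e-03,
        8.38568067e+01, -1.23379707e+01]), 'qvel': array([ 0.03306528,  0.06245899, -0.08531589,  0.17010517,  0.018115  ,
       -0.06165527]), 'joint_efforts': array([ 5.39725806e-04, -4.48442674e+01, -2.31285793e+01, -5.75484910e-05,
        4.57747039e-03, -2.56284108e-05]), 'position': array([0.19402221, 0.51434203, 0.24169115]), 'tool_rot': array([[ 3.52999162e-01,  9.35623302e-01, -7.92224296e-04],
       [ 9.35622500e-01, -3.52999927e-01, -1.26044931e-03],
       [-1.45896086e-03, -2.96285327e-04, -9.99998892e-01]]), 'ft_force': array([ 0.85221064, -0.09696779, -0.31013666]), 'wrist_torque': array([ 2.79202955e-02, -5.56769554e-05, -4.59096343e-02]), 'grip_width': 0.08549573513359396}
0.011
side [[619.2409814935484, 0.0, 323.77021309603265], [0.0, 619.2409814935484, 232.54843991954382], [0.0, 0.0, 1.0]] [[0.812927346642004, -0.5821882063693381, -0.014353447183311671], [-0.38237758232344804, -0.5150115542477037, -0.7671704396858885], [0.4392453911176142, 0.6291422663879908, -0.6412826950932923]] [-0.42230229644583017, 0.361489369485757, 1.269955399394255]
top [[524.2687728127754, 0.0, 322.8840579156688], [0.0, 524.2687728127754, 234.9677174285891], [0.0, 0.0, 1.0]] [[0.02063830749962927, -0.9997857358615154, 0.0015945630746105296], [-0.9919386732198892, -0.020675718865247623, -0.12502073116156087], [0.12502691244014938, 0.0009985075129461942, -0.9921528481783591]] [0.07808709510908028, 0.5857852492104465, 1.3659534836245584]
```

View pics/side0.png

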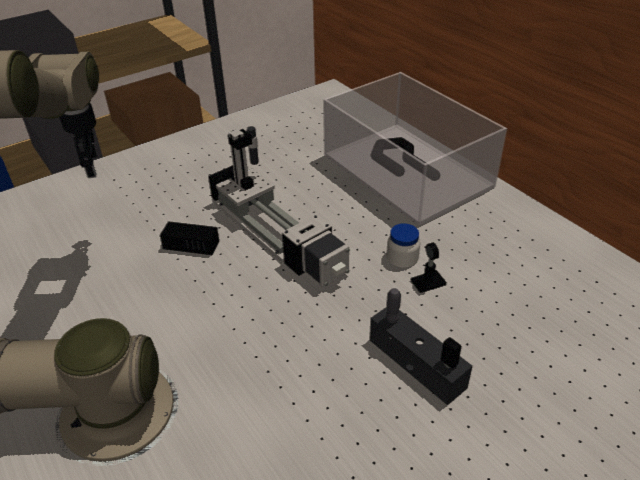

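View pics/top0.png

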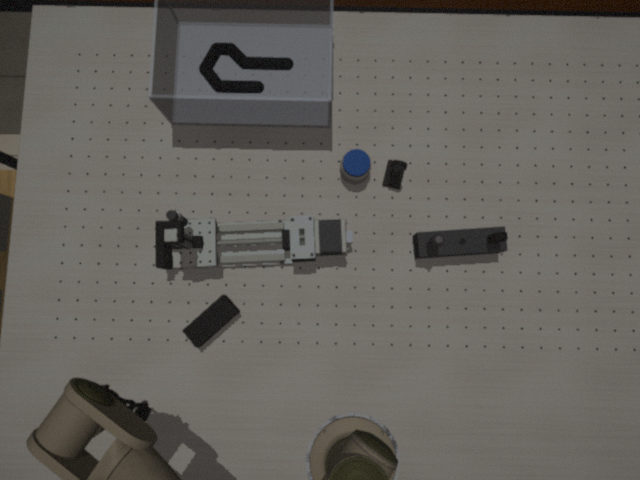

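The overview shows the guard at top (303,240) and the rack at (460,243). The bar tool is in the right socket (497,237), the hex driver in the left one (436,243), and the middle socket is empty. I'll enlarge both regions.

```bash
python3 - <<'E'
import cv2
t=cv2.imread("pics/top0.png"); s=cv2.imread("pics/side0.png")
def c(im,x,y,w,h,f,n): cv2.imwrite("pics/"+n,cv2.resize(cv2.convertScaleAbs(im[y:y+h,x:x+w],alpha=1.8,beta=20),None,fx=f,fy=f,interpolation=cv2.INTER_CUBIC))
c(t,408,215,104,50,7.5,"c_rack_top.png")
c(t,270,205,90,70,8,"c_guard_top.png")
c(s,270,210,90,75,8,"c_guard_side.png")
c(s,360,280,120,125,4.8,"c_rack_side.png")
E
```

```text
(no output)
```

View pics/c_rack_top.png

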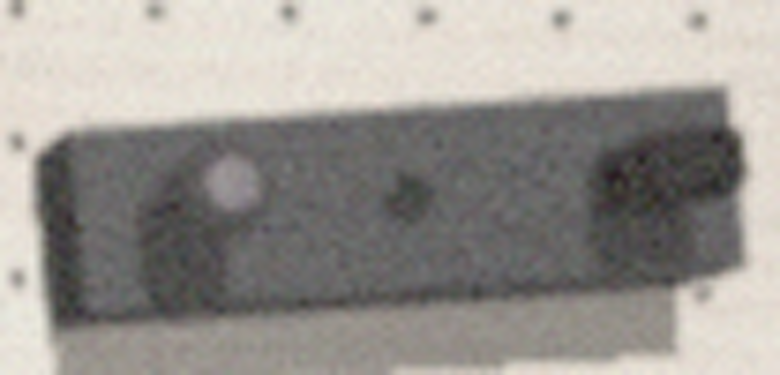

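View pics/c_guard_top.png

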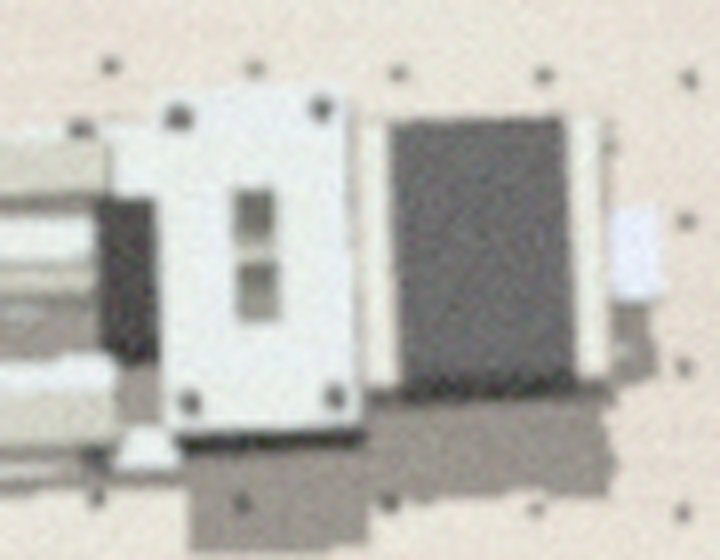

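View pics/c_guard_side.png

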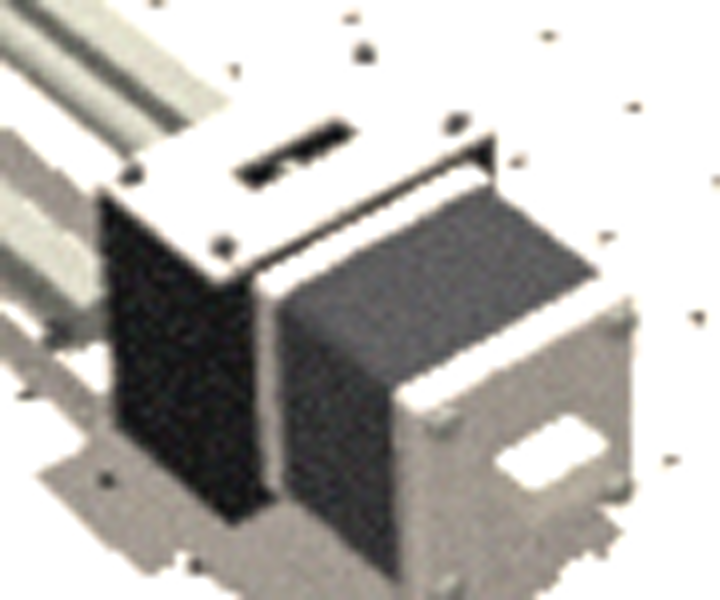

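View pics/c_rack_side.png

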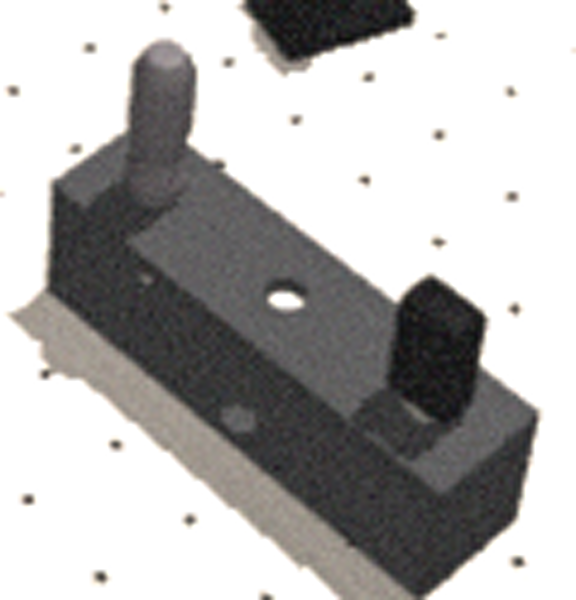

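```bash
cat > h.py <<'E'
import numpy as np, cv2
from scipy.optimize import least_squares
C={}
C['side']=(np.array([[619.2409814935484,0,323.77021309603265],[0,619.2409814935484,232.54843991954382],[0,0,1]]),np.array([[0.812927346642004,-0.5821882063693381,-0.014353447183311671],[-0.38237758232344804,-0.5150115542477037,-0.7671704396858885],[0.4392453911176142,0.6291422663879908,-0.6412826950932923]]),np.array([-0.42230229644583017,0.361489369485757,1.269955399394255]))
C['top']=(np.array([[524.2687728127754,0,322.8840579156688],[0,524.2687728127754,234.9677174285891],[0,0,1]]),np.array([[0.02063830749962927,-0.9997857358615154,0.0015945630746105296],[-0.9919386732198892,-0.020675718865247623,-0.12502073116156087],[0.12502691244014938,0.0009985075129461942,-0.9921528481783591]]),np.array([0.07808709510908028,0.5857852492104465,1.3659534836245584]))
def proj(c,X):
    K,R,t=C[c]; p=K@(R@np.asarray(X)+t); return p[:2]/p[2]
def back(c,uv,z):
    K,R,t=C[c]; d=R.T@np.linalg.solve(K,[uv[0],uv[1],1]); o=-R.T@t
    return o+d*(z-o[2])/d[2]
def crop(u,v,f,ox,oy): return np.array([(u+.5)/f-.5+ox,(v+.5)/f-.5+oy])
def fit(obs,x0):
    def res(p):
        c,s=np.cos(p[2]),np.sin(p[2]); r=[]
        for cam,L,uv in obs:
            r+=list(proj(cam,[p[0]+c*L[0]-s*L[1],p[1]+s*L[0]+c*L[1],L[2]])-uv)
        return np.array(r)
    o=least_squares(res,x0,loss='soft_l1'); return o.x,res(o.x).reshape(-1,2)
E
python3 - <<'E'
from h import *
np.set_printoptions(precision=4,suppress=True)
z=.105;a=.055;b=.031
T=lambda u,v:crop(u,v,8,270,205); S=lambda u,v:crop(u,v,8,270,210)
# image up = +x ; image left = +y
ob=[('top',(a,b,z),T(155,97)),('top',(a,-b,z),T(347,88)),('top',(-a,b,z),T(166,438)),('top',(-a,-b,z),T(366,428)),
('top',(.022,.007,z),T(232,188)),('top',(.022,-.007,z),T(275,188)),('top',(-.022,.007,z),T(237,321)),('top',(-.022,-.007,z),T(281,320)),
('side',(-a,b,z),S(98,190)),('side',(-a,-b,z),S(222,280)),('side',(a,-b,z),S(494,135)),
('side',(-.022,.007,z),S(233,174)),('side',(.022,.007,z),S(340,118)),('side',(.022,-.007,z),S(357,132)),('side',(-.022,-.007,z),S(254,189))]
p,r=fit(ob,[.55,0.04,0]);print('stage',p,np.degrees(p[2]));print(r.T)
for cam in('top','side'):
    p1,_=fit([o for o in ob if o[0]==cam],p);print(cam,p1)
z=.075;a=.032;b=.115
T=lambda u,v:crop(u,v,7.5,408,215); S=lambda u,v:crop(u,v,4.8,360,280)
ob=[('top',(a,b,z),T(70,133)),('top',(a,-b,z),T(726,88)),('top',(-a,-b,z),T(744,266)),('top',(-a,b,z),T(84,318)),('top',(0,0,z),T(408,198)),
('side',(-a,b,z),S(52,183)),('side',(-a,-b,z),S(440,494)),('side',(a,-b,z),S(538,414)),('side',(0,0,z),S(286,294))]
q,r=fit(ob,[.55,-.25,0]);print('rack',q,np.degrees(q[2]));print(r.T)
for cam in('top','side'):
    p1,_=fit([o for o in ob if o[0]==cam],q);print(cam,p1)
c,s=np.cos(q[2]),np.sin(q[2])
for d in(-.08,0,.08):print(d,q[0]-s*d,q[1]+c*d)
# predicted tool outline for handle yaw = rack yaw + th
t=np.array([q[0]+s*.08,q[1]-c*.08])
for th in (0,15,-15,30,90):
    a=q[2]+np.radians(th); ca,sa=np.cos(a),np.sin(a)
    print(th,[((proj('top',[t[0]+ca*x-sa*y,t[1]+sa*x+ca*y,.139])+.5-[408,215])*7.5).round().tolist() for x,y in((.011,.017),(.011,-.017),(-.011,-.017),(-.011,.017))],
     [((proj('side',[t[0]+ca*x-sa*y,t[1]+sa*x+ca*y,.139])+.5-[360,280])*4.8).round().tolist() for x,y in((.011,.017),(.011,-.017),(-.011,-.017),(-.011,.017))])
E
```

```text
stage [0.5699 0.1427 0.0784] 4.492840420997699
[[-0.0177  0.2073  0.7671  0.2418  0.4092  0.5211  0.6867  0.6963 -0.6857
  -0.7199 -0.1948 -1.1039 -0.7397  0.6727 -0.2165]
 [-0.6152 -0.8671 -0.3583 -0.517   0.2451 -0.0679  0.7676  0.5767 -1.6829
  -0.5605 -1.3429 -0.612  -0.9606 -0.0544  0.2463]]
top [0.5695 0.1438 0.0686]
side [0.5692 0.1399 0.0892]
rack [ 0.5705 -0.2726  0.0918] 5.257275194251788
[[ 0.2761  0.5788  0.9997  0.7197  0.412  -1.024  -0.2811  0.0627 -0.6343]
 [-0.1918 -0.3843  0.249  -0.4122  0.21   -0.4987 -0.026  -0.7374 -0.6298]]
top [ 0.5702 -0.2711  0.0934]
side [ 0.5707 -0.2741  0.0854]
-0.08 0.5778373878049505 -0.3522938511996661
0 0.5705071428973558 -0.27263038711734866
0.08 0.5631768979897611 -0.1929669230350312
0 [[649.0, 132.0], [751.0, 125.0], [759.0, 190.0], [656.0, 198.0]] [[428.0, 265.0], [493.0, 313.0], [457.0, 341.0], [393.0, 292.0]]
15 [[644.0, 147.0], [739.0, 113.0], [764.0, 176.0], [668.0, 209.0]] [[416.0, 267.0], [492.0, 303.0], [469.0, 338.0], [393.0, 302.0]]
-15 [[658.0, 119.0], [759.0, 138.0], [750.0, 203.0], [648.0, 184.0]] [[441.0, 264.0], [489.0, 322.0], [444.0, 341.0], [396.0, 283.0]]
30 [[643.0, 162.0], [725.0, 105.0], [765.0, 160.0], [682.0, 217.0]] [[406.0, 272.0], [489.0, 293.0], [480.0, 333.0], [396.0, 312.0]]
90 [[676.0, 214.0], [665.0, 113.0], [731.0, 108.0], [743.0, 210.0]] [[394.0, 308.0], [449.0, 266.0], [491.0, 297.0], [436.0, 340.0]]
```

The cameras disagree by about 3 mm in y, so I'll use the mean and check again once I'm holding the tool. First I turn the jaws to the rack axis while rising.

Request:
{"op": "jog_arm", "data": {
  "dr": [
    [0,0,0.14],
    [0,0,0.14],
    [0,0,0.14],
    [0,0,0.14],
    [0,0,0.14],
    [0,0,0.14],
    [0,0,0.14],
    [0,0,0.14],
    [0,0,0],
    [0,0,0]
  ],
  "slide": [
    [0,0,-0.006],
    [0,0,-0.006],
    [0,0,-0.006],
    [0,0,-0.006],
    [0,0,-0.006],
    [0,0,-0.006],
    [0,0,-0.006],
    [0,0,-0.006],
    [0,0,0],
    [0,0,0]
  ],
  "gripper": [1,1,1,1,1,1,1,1,1,1]
}}

```text
time_s: 1.1
position: [0.1941, 0.5145, 0.2899]
tool_rot: [[0.996, 0.094, -0.0], [0.094, -0.996, -0.001], [-0.0, 0.001, -1.0]]
ft_force: [0.1, -0.1, -0.2]
grip_width: 0.0852
```

```bash
cat > go.py <<'E'
import sys,numpy as np
from rig import observe
np.set_printoptions(precision=4,suppress=True)
def st(tgt=None):
    s=observe(); R=s['tool_rot']; p=s['position']
    print('t',s['time_s'],'p',p,'yaw',np.degrees(np.arctan2(R[1,0],R[0,0])),'zax',R[:,2],'F',s['ft_force'],'w',s['grip_width'],'q',s['q'].round(1))
    if tgt is not None: print('slide(tool)',R.T@(np.array(tgt)-p))
    return s
if __name__=='__main__': st([float(x) for x in sys.argv[1:4]] if len(sys.argv)>3 else None)
E
python3 go.py 0.578 -0.352 0.20
```

```text
t 1.1 p [0.1941 0.5145 0.2899] yaw 5.368615087820408 zax [-0.0004 -0.0005 -1.    ] F [ 0.0755 -0.087  -0.2125] w 0.0851965894040949 q [57.  20.2 69.   0.  90.9 51.6]
slide(tool) [0.3012 0.8985 0.0902]
```

Request:
{"op": "jog_arm", "data": {
  "dr": [
    [0,0,0],
    [0,0,0],
    [0,0,0],
    [0,0,0],
    [0,0,0],
    [0,0,0],
    [0,0,0],
    [0,0,0],
    [0,0,0],
    [0,0,0]
  ],
  "slide": [
    [0.015,0.045,0],
    [0.015,0.045,0],
    [0.015,0.045,0],
    [0.015,0.045,0],
    [0.015,0.045,0],
    [0.015,0.045,0],
    [0.015,0.045,0],
    [0.015,0.045,0],
    [0.015,0.045,0],
    [0.015,0.045,0]
  ],
  "gripper": [1,1,1,1,1,1,1,1,1,1]
}}

```text
time_s: 2.1
position: [0.3841, 0.078, 0.2901]
tool_rot: [[0.996, 0.093, -0.0], [0.093, -0.996, 0.0], [-0.0, -0.0, -1.0]]
ft_force: [0.6, 0.7, -0.6]
grip_width: 0.0855
```

Request:
{"op": "jog_arm", "data": {
  "dr": [
    [0,0,0],
    [0,0,0],
    [0,0,0],
    [0,0,0],
    [0,0,0],
    [0,0,0],
    [0,0,0],
    [0,0,0],
    [0,0,0],
    [0,0,0]
  ],
  "slide": [
    [0.015,0.045,0],
    [0.015,0.045,0],
    [0.015,0.045,0],
    [0.015,0.045,0],
    [0.015,0.045,0],
    [0.015,0.045,0],
    [0.015,0.045,0],
    [0.015,0.045,0],
    [0.015,0.045,0],
    [0.015,0.045,0]
  ],
  "gripper": [1,1,1,1,1,1,1,1,1,1]
}}

```text
time_s: 3.1
position: [0.5742, -0.3566, 0.2896]
tool_rot: [[0.996, 0.093, -0.001], [0.093, -0.996, 0.001], [-0.001, -0.001, -1.0]]
ft_force: [0.9, 0.3, -0.5]
grip_width: 0.0854
```

```bash
python3 go.py 0.578 -0.352 0.20; python3 - <<'E'
from rig import viewer
import cv2
for n in("side","top"): cv2.imwrite(f"pics/{n}1.png",viewer.get_image(n)["pixels"])
E
```

```text
t 3.1 p [ 0.5742 -0.3566  0.2896] yaw 5.341470498235433 zax [-0.0008  0.0007 -1.    ] F [ 0.8562  0.2926 -0.5353] w 0.08538913049077022 q [-41.9  34.2  45.4   0.  100.5 -47.2]
slide(tool) [ 0.0043 -0.0042  0.0896]
```

View pics/side1.png

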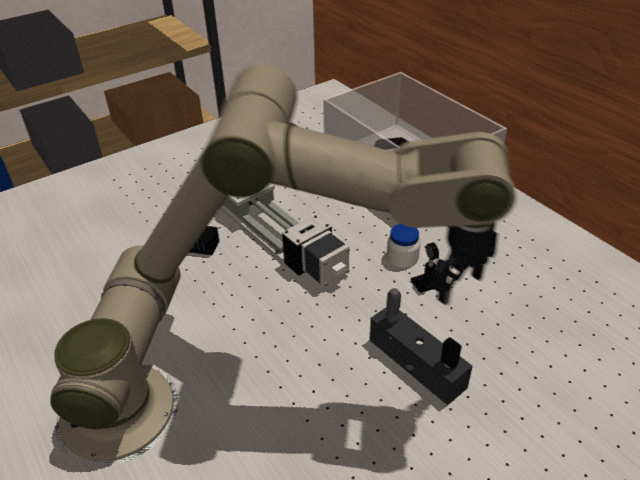

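View pics/top1.png

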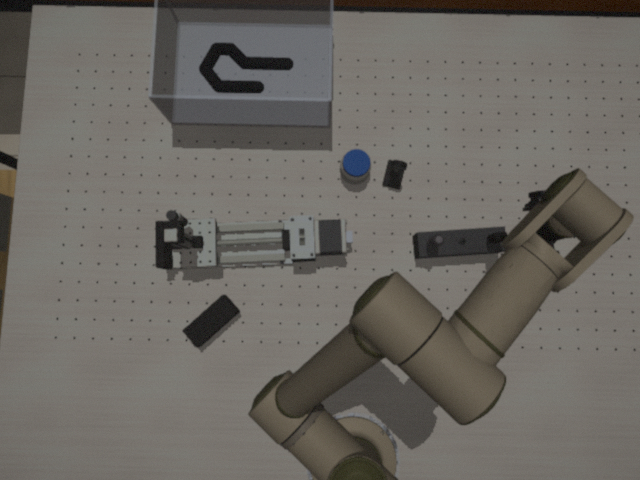

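The side view shows the fingers above the rack, with tips near (445,298) and (478,272). I'll check them against the projection to calibrate the camera offset.

```bash
python3 - <<'E'
from h import *
from go import st
s=st(); R=s['tool_rot'];p=s['position']
im=cv2.imread("pics/side1.png")
x0,y0,f=420,200,7
cr=cv2.resize(cv2.convertScaleAbs(im[y0:y0+110,x0:x0+100],alpha=2.5,beta=30),None,fx=f,fy=f,interpolation=cv2.INTER_CUBIC)[:600]
cr=cv2.resize(cv2.convertScaleAbs(im[y0+30:y0+110,x0:x0+100],alpha=2.5,beta=30),None,fx=f,fy=f,interpolation=cv2.INTER_CUBIC)
# pad inner tip corners
for dz in(.011,-.002):
  for sx in(-.0427,.0427):
    for sy in(-.011,.011):
      u=proj('side',p+R@[sx,sy,dz]); q=((u+.5-[x0,y0+30])*f).astype(int); col=(0,0,255) if dz>0 else (0,200,0)
      cv2.circle(cr,tuple(int(v) for v in q),4,col,1)
cv2.imwrite("pics/c_side1.png",cr)
E
```

```text
t 3.2 p [ 0.5743 -0.3597  0.2863] yaw 5.119595377501785 zax [-0.0031  0.002  -1.    ] F [-0.5376  0.4621 -0.3894] w 0.08556467633158131 q [-42.   34.6  45.3  -0.  100.4 -47.2]
```

View pics/c_side1.png

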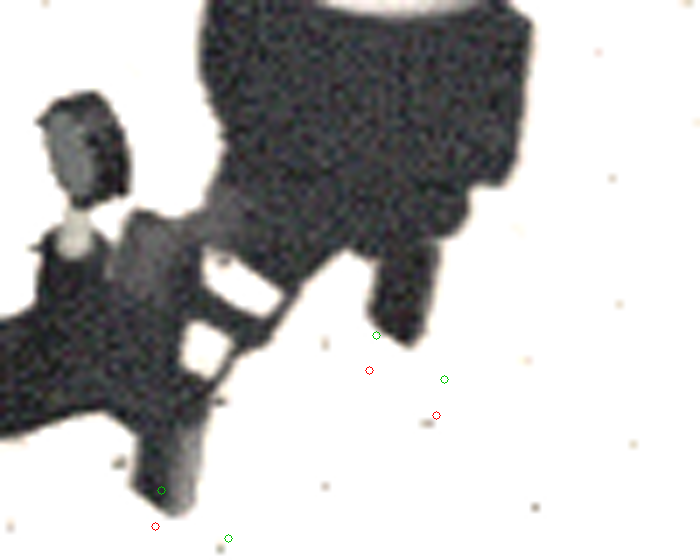

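```bash
python3 - <<'E'
from h import *
from go import st
from rig import viewer
cv2.imwrite("pics/side2.png",viewer.get_image('side')["pixels"])
s=st()
s=st([.578,-.352,.2]); R=s['tool_rot'];p=s['position']
im=cv2.imread("pics/side2.png")
x0,y0,f=420,230,7
cr=cv2.resize(cv2.convertScaleAbs(im[y0:y0+80,x0:x0+100],alpha=2.5,beta=30),None,fx=f,fy=f,interpolation=cv2.INTER_CUBIC)
for dz in(.011,-.002):
  for sx in(-.0427,.0427):
    for sy in(-.011,.011):
      u=proj('side',p+R@[sx,sy,dz]); q=((u+.5-[x0,y0])*f).astype(int); col=(0,0,255) if dz>0 else (0,200,0)
      cv2.circle(cr,tuple(int(v) for v in q),4,col,1)
cv2.imwrite("pics/c_side2.png",cr)
E
```

```text
t 3.25 p [ 0.5739 -0.3571  0.2873] yaw 5.186394318669458 zax [-0.0027  0.0024 -1.    ] F [0.6642 0.0974 0.454 ] w 0.08528561371279655 q [-41.9  34.4  45.5  -0.  100.3 -47.1]
t 3.25 p [ 0.5739 -0.3571  0.2873] yaw 5.186394318669458 zax [-0.0027  0.0024 -1.    ] F [0.6642 0.0974 0.454 ] w 0.08528561371279655 q [-41.9  34.4  45.5  -0.  100.3 -47.1]
slide(tool) [ 0.0047 -0.0045  0.0873]
```

View pics/c_side2.png

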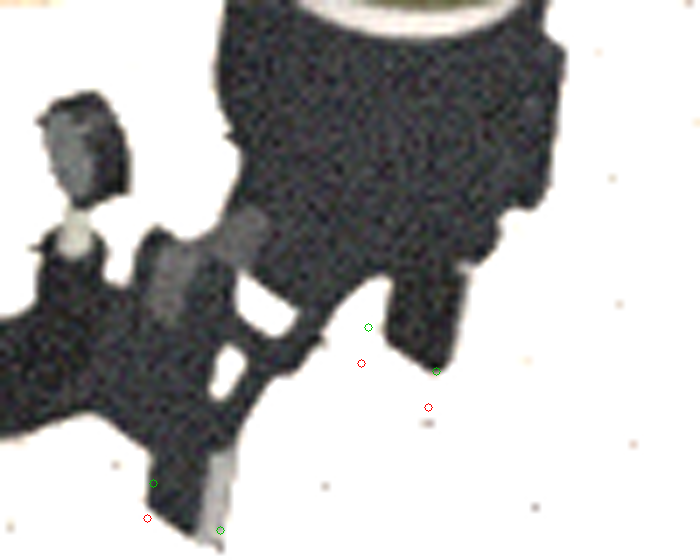

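Request:
{"op": "jog_arm", "data": {
  "dr": [
    [0,0,0],
    [0,0,0],
    [0,0,0],
    [0,0,0],
    [0,0,0],
    [0,0,0],
    [0,0,0],
    [0,0,0],
    [0,0,0],
    [0,0,0]
  ],
  "slide": [
    [0.0015,-0.0015,0.015],
    [0.0015,-0.0015,0.02],
    [0.0015,-0.0015,0.02],
    [0,0,0.02],
    [0,0,0.02],
    [0,0,0.02],
    [0,0,0.015],
    [0,0,0.01],
    [0,0,0],
    [0,0,0]
  ],
  "gripper": [1,1,1,1,1,1,1,1,1,1]
}}

```text
time_s: 4.25
position: [0.5781, -0.3497, 0.1512]
tool_rot: [[0.996, 0.091, 0.001], [0.091, -0.996, -0.001], [0.001, 0.001, -1.0]]
ft_force: [-0.2, 0.0, 0.3]
grip_width: 0.0852
```

```bash
python3 - <<'E'
from h import *
from go import st
from rig import viewer
im=viewer.get_image('side')["pixels"]; im2=viewer.get_image('top')["pixels"];
s=st([.578,-.352,.094]); R=s['tool_rot'];p=s['position']
x0,y0,f=380,290,5
cr=cv2.resize(cv2.convertScaleAbs(im[y0:y0+120,x0:x0+120],alpha=2.5,beta=30),None,fx=f,fy=f,interpolation=cv2.INTER_CUBIC)
cv2.imwrite("pics/c_side3.png",cr);cv2.imwrite("pics/top3.png",im2)
E
```

```text
t 4.35 p [ 0.5782 -0.35    0.1515] yaw 5.188488800238481 zax [ 0.0014 -0.0012 -1.    ] F [0.5555 0.3575 0.7435] w 0.0852832367029836 q [-41.2  38.3  60.1   0.   81.5 -46.4]
slide(tool) [-0.0004  0.0019  0.0575]
```

View pics/c_side3.png

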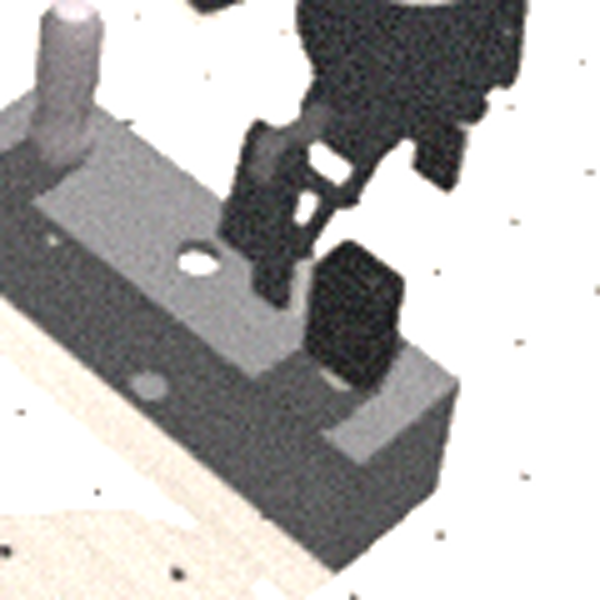

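The finger midpoint projects onto the tool axis in the side crop (355,240), so the gripper is aligned. I'm descending.

Request:
{"op": "jog_arm", "data": {
  "dr": [
    [0,0,0],
    [0,0,0],
    [0,0,0],
    [0,0,0],
    [0,0,0],
    [0,0,0],
    [0,0,0],
    [0,0,0],
    [0,0,0],
    [0,0,0]
  ],
  "slide": [
    [0,0.001,0.01],
    [0,0.001,0.01],
    [0,0,0.01],
    [0,0,0.01],
    [0,0,0.01],
    [0,0,0.005],
    [0,0,0],
    [0,0,0],
    [0,0,0],
    [0,0,0]
  ],
  "gripper": [1,1,1,1,1,1,1,1,1,1]
}}

```text
time_s: 5.35
position: [0.5783, -0.352, 0.0958]
tool_rot: [[0.996, 0.09, 0.001], [0.09, -0.996, -0.001], [0.001, 0.001, -1.0]]
ft_force: [-0.7, 0.0, 0.1]
grip_width: 0.0855
```

```bash
python3 - <<'E'
from h import *
from go import st
from rig import viewer
im=viewer.get_image('side')["pixels"]
s=st([.578,-.352,.094])
x0,y0,f=380,290,5
cr=cv2.resize(cv2.convertScaleAbs(im[y0:y0+120,x0:x0+120],alpha=2.5,beta=30),None,fx=f,fy=f,interpolation=cv2.INTER_CUBIC)
cv2.imwrite("pics/c_side4.png",cr)
E
```

```text
t 5.4 p [ 0.5782 -0.352   0.0957] yaw 5.158538645649167 zax [ 0.0005 -0.0005 -1.    ] F [ 0.3771 -0.5755 -1.2833] w 0.08544935662899292 q [-41.3  41.3  63.8  -0.   74.8 -46.5]
slide(tool) [-0.0002 -0.      0.0017]
```

View pics/c_side4.png

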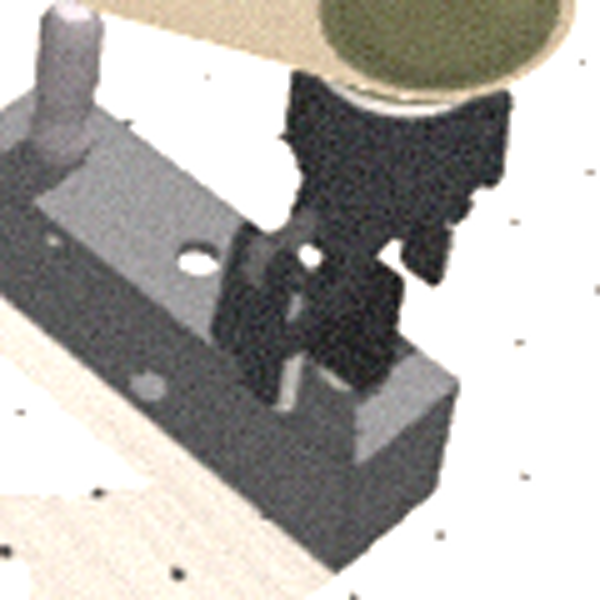

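Request:
{"op": "jog_arm", "data": {
  "dr": [
    [0,0,0],
    [0,0,0],
    [0,0,0],
    [0,0,0],
    [0,0,0],
    [0,0,0],
    [0,0,0],
    [0,0,0],
    [0,0,0],
    [0,0,0]
  ],
  "slide": [
    [0,0,0.003],
    [0,0,0],
    [0,0,0],
    [0,0,0],
    [0,0,0],
    [0,0,0],
    [0,0,0],
    [0,0,0],
    [0,0,0],
    [0,0,0]
  ],
  "gripper": [0.5,0,-0.2,-0.4,-0.6,-1,-1,-1,-1,-1],
  "force": 100
}}

```text
time_s: 6.4
position: [0.5782, -0.352, 0.0926]
tool_rot: [[0.996, 0.09, 0.0], [0.09, -0.996, -0.0], [0.0, 0.0, -1.0]]
ft_force: [0.4, -0.3, 3.4]
grip_width: 0.021
```

```bash
python3 - <<'E'
from h import *
from go import st
from rig import viewer
im=viewer.get_image('side')["pixels"]
s=st([.578,-.352,.094])
x0,y0,f=380,290,5
cr=cv2.resize(cv2.convertScaleAbs(im[y0:y0+120,x0:x0+120],alpha=2.5,beta=30),None,fx=f,fy=f,interpolation=cv2.INTER_CUBIC)
cv2.imwrite("pics/c_side5.png",cr)
E
```

```text
t 6.45 p [ 0.5782 -0.352   0.0926] yaw 5.156748956788121 zax [ 0.0005 -0.0004 -1.    ] F [-0.742  -0.104   3.1984] w 0.020723948613133703 q [-41.3  41.5  64.   -0.   74.4 -46.5]
slide(tool) [-0.0002 -0.     -0.0014]
```

View pics/c_side5.png

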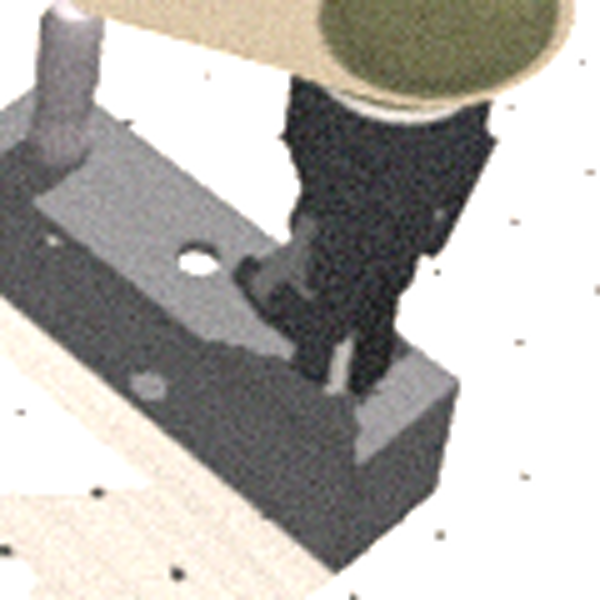

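Gripped (opening 21 mm). I'm lifting it clear of the hex driver.

Request:
{"op": "jog_arm", "data": {
  "dr": [
    [0,0,0],
    [0,0,0],
    [0,0,0],
    [0,0,0],
    [0,0,0],
    [0,0,0],
    [0,0,0],
    [0,0,0],
    [0,0,0],
    [0,0,0]
  ],
  "slide": [
    [0,0,-0.005],
    [0,0,-0.015],
    [0,0,-0.02],
    [0,0,-0.025],
    [0,0,-0.025],
    [0,0,-0.025],
    [0,0,-0.025],
    [0,0,-0.025],
    [0,0,-0.02],
    [0,0,-0.005]
  ],
  "gripper": [-1,-1,-1,-1,-1,-1,-1,-1,-1,-1]
}}

```text
time_s: 7.45
position: [0.5783, -0.3521, 0.2846]
tool_rot: [[0.996, 0.09, 0.002], [0.09, -0.996, -0.002], [0.002, 0.002, -1.0]]
ft_force: [-0.3, 0.4, -1.8]
grip_width: 0.0212
```

```bash
python3 - <<'E'
from h import *
from go import st
from rig import viewer
im=viewer.get_image('side')["pixels"]; im2=viewer.get_image('top')["pixels"]
s=st([.57,.1427,.282]);R=s['tool_rot'];p=s['position']
tip=p+R@[0,0,.0696]
for c,m in(('side',im),('top',im2)):
    u=proj(c,tip);x0,y0=(u-50).astype(int);f=6
    x0=max(x0,0);y0=max(y0,0)
    cr=cv2.resize(cv2.convertScaleAbs(m[y0:y0+100,x0:x0+100],alpha=2.5,beta=30),None,fx=f,fy=f,interpolation=cv2.INTER_CUBIC)
    q=((u+.5-[x0,y0])*f); cv2.circle(cr,(int(q[0]),int(q[1])),5,(0,0,255),1)
    cv2.imwrite(f"pics/c_{c}6.png",cr); print(c,u,x0,y0)
E
```

```text
t 7.55 p [ 0.578  -0.3519  0.2823] yaw 5.157304034978729 zax [ 0.     -0.0001 -1.    ] F [-0.5781 -0.2551 -0.6521] w 0.020953472514466883 q [-41.3  34.4  46.2  -0.   99.4 -46.5]
slide(tool) [ 0.0365 -0.4933  0.0002]
side [456.2174 316.7479] 406 266
top [511.8339 232.0225] 461 182
```

View pics/c_side6.png

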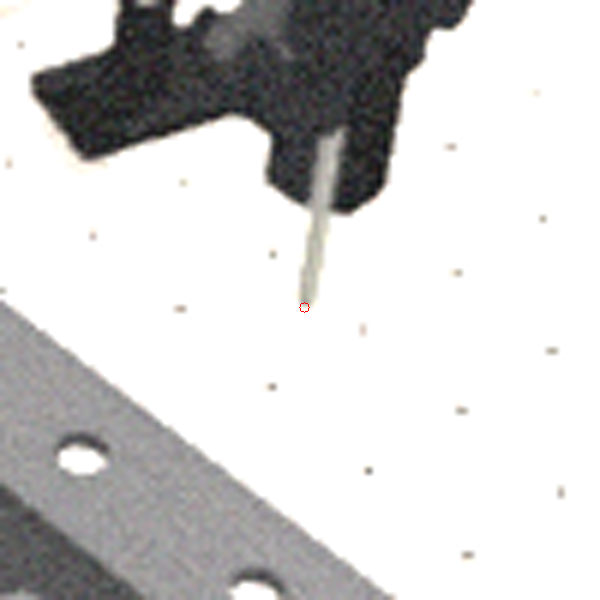

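The tip matches its projected position to within about 1 px: seen at crop (309,302), predicted (304,307). So the tip lies on the TCP axis, 70 mm ahead of the TCP. Next I move over the stage.

Request:
{"op": "jog_arm", "data": {
  "dr": [
    [0,0,0.012],
    [0,0,0],
    [0,0,0],
    [0,0,0],
    [0,0,0],
    [0,0,0],
    [0,0,0],
    [0,0,0],
    [0,0,0],
    [0,0,0]
  ],
  "slide": [
    [0.002,-0.03,0],
    [0.002,-0.048,0],
    [0.002,-0.049,0],
    [0.002,-0.049,0],
    [0.002,-0.049,0],
    [0.002,-0.049,0],
    [0.002,-0.049,0],
    [0.002,-0.049,0],
    [0.002,-0.049,0],
    [0.002,-0.045,0]
  ],
  "gripper": [-1,-1,-1,-1,-1,-1,-1,-1,-1,-1]
}}

```text
time_s: 8.55
position: [0.5603, 0.1164, 0.2807]
tool_rot: [[0.997, 0.078, -0.003], [0.078, -0.997, 0.0], [-0.003, -0.0, -1.0]]
ft_force: [0.3, 0.4, -1.6]
grip_width: 0.0211
```

Request:
{"op": "jog_arm", "data": {
  "dr": [
    [0,0,0],
    [0,0,0],
    [0,0,0],
    [0,0,0],
    [0,0,0],
    [0,0,0],
    [0,0,0],
    [0,0,0],
    [0,0,0],
    [0,0,0]
  ],
  "slide": [
    [0,-0.02,0],
    [0,-0.007,0.01],
    [0,0,0.02],
    [0,0,0.02],
    [0,0,0.02],
    [0,0,0.01],
    [0,0,0.005],
    [0,0,0],
    [0,0,0],
    [0,0,0]
  ],
  "gripper": [-1,-1,-1,-1,-1,-1,-1,-1,-1,-1]
}}

```text
time_s: 9.55
position: [0.5596, 0.1411, 0.1981]
tool_rot: [[0.997, 0.078, 0.001], [0.078, -0.997, 0.0], [0.001, 0.0, -1.0]]
ft_force: [-0.2, 1.6, -0.4]
grip_width: 0.0212
```

```bash
cat > look.py <<'E'
import sys
from h import *
from go import st
from rig import viewer
def look(tag,cams=('side',),x0=270,y0=180,w=100,h=90,f=7):
    s=st([.559,.1415,.19]);R=s['tool_rot'];p=s['position']
    tip=p+R@[0,0,.0696]; print('tip',tip)
    for c in cams:
        m=viewer.get_image(c)["pixels"]; cv2.imwrite(f"pics/{c}{tag}.png",m)
        u=proj(c,tip)
        a,b=(x0,y0) if c=='side' else (265,190)
        cr=cv2.resize(cv2.convertScaleAbs(m[b:b+h,a:a+w],alpha=2.0,beta=20),None,fx=f,fy=f,interpolation=cv2.INTER_CUBIC)
        q=((u+.5-[a,b])*f); cv2.circle(cr,(int(q[0]),int(q[1])),5,(0,0,255),1)
        cv2.imwrite(f"pics/c_{c}{tag}.png",cr); print(c,'tip px crop',q)
if __name__=='__main__': look(sys.argv[1],sys.argv[2:] or ('side',))
E
python3 look.py 7 side top
```

```text
t 9.55 p [0.5596 0.1411 0.1981] yaw 4.466517129847125 zax [ 0.0014  0.     -1.    ] F [-0.1796  1.601  -0.3639] w 0.021199976244261662 q [ 2.4 26.4 74.3 -0.  79.2 -2.1]
slide(tool) [-0.0005 -0.0005  0.0081]
tip [0.5597 0.1411 0.1285]
side tip px crop [233.7603 303.8121]
top tip px crop [265.1242 350.9906]
```

View pics/c_side7.png

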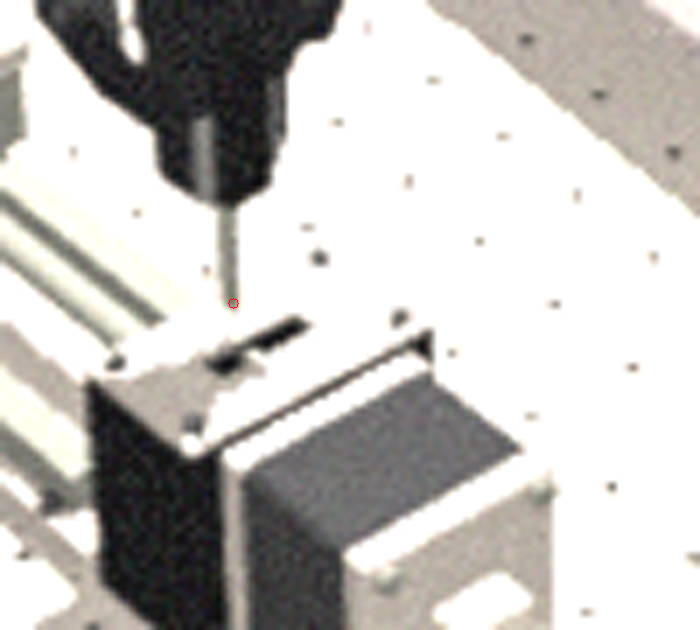

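View pics/c_top7.png

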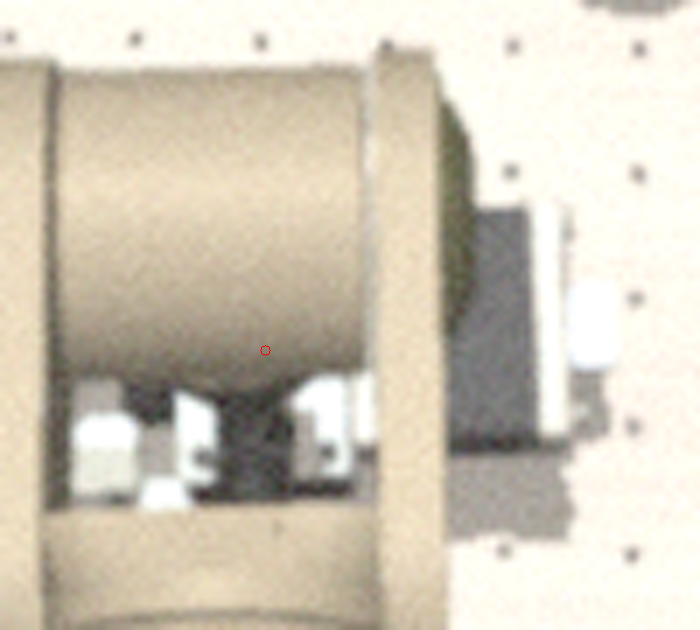

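The side view shows the tip at crop (232,302), exactly as predicted, so I'll trust the side camera to place the slot.

```bash
python3 - <<'E'
from h import *
np.set_printoptions(precision=4,suppress=True)
m=cv2.imread('pics/side0.png')
x0,y0,f=290,218,18
cr=cv2.resize(cv2.convertScaleAbs(m[y0:y0+30,x0:x0+40],alpha=1.2),None,fx=f,fy=f,interpolation=cv2.INTER_CUBIC)
for nm,(sx,sy,yw),col in(('mean',(.5699,.1427,.0784),(0,200,0)),('side',(.5692,.1399,.0784),(0,0,255))):
    c,s=np.cos(yw),np.sin(yw)
    P=[((proj('side',[sx+c*x-s*y,sy+s*x+c*y,.105])+.5-[x0,y0])*f).astype(int) for x,y in((.022,.007),(.022,-.007),(-.022,-.007),(-.022,.007))]
    cv2.polylines(cr,[np.array(P)],True,col,1)
cv2.imwrite('pics/slot.png',cr)
S=lambda u,v:crop(u,v,8,270,210)
P=[back('side',S(*q),.105) for q in((233,174),(340,118),(357,132),(254,189))]
print(np.array(P),np.mean(P,0))
E
```

```text
[[0.5483 0.1444 0.105 ]
 [0.5906 0.1472 0.105 ]
 [0.5909 0.1383 0.105 ]
 [0.5495 0.1345 0.105 ]] [0.5698 0.1411 0.105 ]
```

View pics/slot.png

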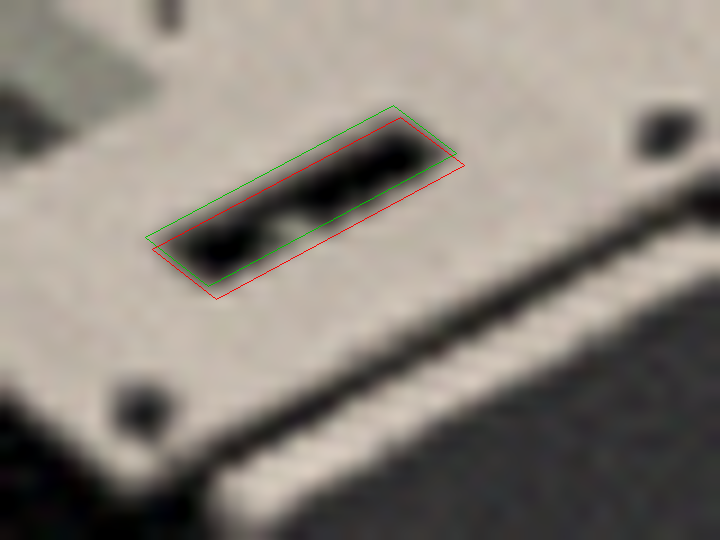

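```bash
python3 - <<'E'
from h import *
for u,v in((268,240),(292,232),(322,220)):
    X=back('side',((u+.5)/18-.5+290,(v+.5)/18-.5+218),.098); d=X[:2]-[.5695,.1413]; c,s=np.cos(.0784),np.sin(.0784)
    print(X,'stage',c*d[0]+s*d[1],-s*d[0]+c*d[1])
for v in(245,253,262):
    X=back('top',((256+.5)/8-.5+270,(v+.5)/8-.5+205),.098); d=X[:2]-[.5695,.1430]
    print(X,'stage',c*d[0]+s*d[1],-s*d[0]+c*d[1])
E
python3 go.py .5583 .1405 .19
```

```text
[0.56521675 0.14445064 0.098     ] stage -0.0040233324976390004 0.003476424400956085
[0.56887258 0.14389962 0.098     ] stage -0.0004218911579426754 0.0026407691979837685
[0.57369737 0.14356911 0.098     ] stage 0.004362187930042378 0.0019334019538605944
[0.57461238 0.14465886 0.098     ] stage 0.005226598998975037 0.0012533634963923792
[0.57203644 0.14459258 0.098     ] stage 0.0026533818099392175 0.0013890359846754359
[0.56913999 0.14451806 0.098     ] stage -0.0002400099024793985 0.0015415896264255068
t 9.65 p [0.5594 0.1411 0.1979] yaw 4.4701085479820755 zax [ 0.0011  0.     -1.    ] F [-0.6231  0.212  -0.98  ] w 0.021022509064388194 q [ 2.4 26.4 74.3 -0.  79.2 -2.1]
slide(tool) [-0.0012  0.0005  0.0079]
```

Request:
{"op": "jog_arm", "data": {
  "dr": [
    [0,0,0],
    [0,0,0],
    [0,0,0],
    [0,0,0],
    [0,0,0],
    [0,0,0],
    [0,0,0],
    [0,0,0],
    [0,0,0],
    [0,0,0]
  ],
  "slide": [
    [-0.0005,0.0005,0.005],
    [0,0,0.007],
    [0,0,0.006],
    [0,0,0.003],
    [0,0,0.003],
    [0,0,0.003],
    [0,0,0],
    [0,0,0],
    [0,0,0],
    [0,0,0]
  ],
  "gripper": [-1,-1,-1,-1,-1,-1,-1,-1,-1,-1]
}}

```text
time_s: 10.65
position: [0.5589, 0.1406, 0.1705]
tool_rot: [[0.997, 0.078, 0.0], [0.078, -0.997, 0.0], [0.0, 0.0, -1.0]]
ft_force: [-0.0, 0.2, -1.4]
grip_width: 0.0212
```

```bash
python3 look.py 8 side
```

```text
t 10.65 p [0.5589 0.1406 0.1705] yaw 4.468968272736211 zax [ 0.0004  0.     -1.    ] F [-0.044   0.1814 -1.3757] w 0.021181127339238413 q [ 2.4 27.8 76.8  0.  75.4 -2.1]
slide(tool) [ 0.0002 -0.0009 -0.0195]
tip [0.5589 0.1406 0.1009]
side tip px crop [235.4995 365.529 ]
```

View pics/c_side8.png

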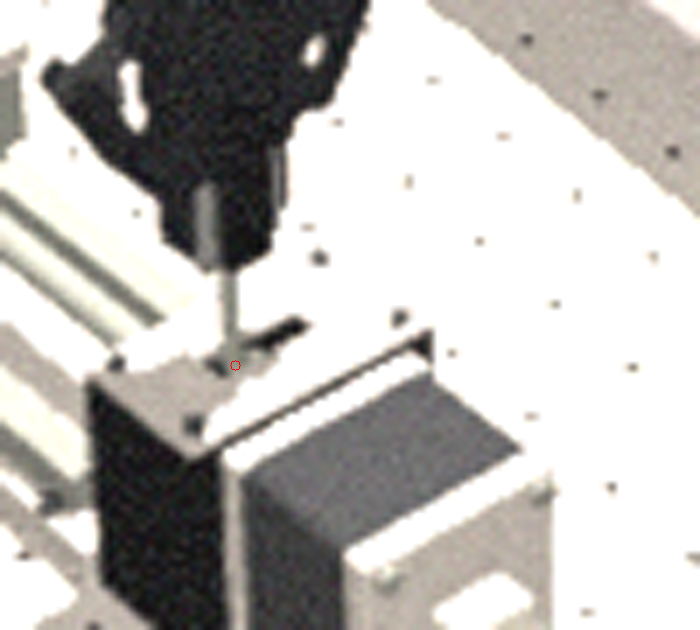

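The shank is entering the slot at crop (232,350) without contact. I'll lower it slowly.

Request:
{"op": "jog_arm", "data": {
  "dr": [
    [0,0,0],
    [0,0,0],
    [0,0,0],
    [0,0,0],
    [0,0,0],
    [0,0,0],
    [0,0,0],
    [0,0,0],
    [0,0,0],
    [0,0,0]
  ],
  "slide": [
    [0,0,0.002],
    [0,0,0.002],
    [0,0,0.002],
    [0,0,0.002],
    [0,0,0.002],
    [0.0005,0,0.002],
    [0.0005,0,0.002],
    [0,0,0.002],
    [0,0,0],
    [0,0,0]
  ],
  "gripper": [-1,-1,-1,-1,-1,-1,-1,-1,-1,-1]
}}

```text
time_s: 11.7
position: [0.5598, 0.1407, 0.1543]
tool_rot: [[0.997, 0.078, 0.0], [0.078, -0.997, -0.0], [0.0, 0.0, -1.0]]
ft_force: [1.1, 0.4, -0.7]
grip_width: 0.0215
```

Request:
{"op": "jog_arm", "data": {
  "dr": [
    [0,0,0],
    [0,0,0],
    [0,0,0],
    [0,0,0],
    [0,0,0],
    [0,0,0],
    [0,0,0],
    [0,0,0],
    [0,0,0],
    [0,0,0]
  ],
  "slide": [
    [0.001,0,0],
    [0.0015,0,0],
    [0.0015,0,0],
    [0.0015,0,0],
    [0.0015,0,0],
    [0.0015,0,0],
    [0.0015,0,0],
    [0.0015,0,0],
    [0.0015,0,0],
    [0.0015,0,0]
  ],
  "gripper": [-1,-1,-1,-1,-1,-1,-1,-1,-1,-1]
}}

```text
time_s: 12.7
position: [0.5732, 0.1418, 0.1541]
tool_rot: [[0.997, 0.078, -0.003], [0.078, -0.997, -0.0], [-0.003, 0.0, -1.0]]
ft_force: [-4.9, -0.3, 0.7]
grip_width: 0.0213
```

```bash
python3 look.py 9 side
```

```text
t 12.7 p [0.5732 0.1418 0.1541] yaw 4.47799589622012 zax [-0.0032 -0.0004 -1.    ] F [-4.9056 -0.2605  0.6689] w 0.021260480083228412 q [ 2.4 30.1 75.6 -0.  74.5 -2.1]
slide(tool) [-0.0143 -0.0009 -0.0359]
tip [0.573  0.1417 0.0845]
side tip px crop [267.9076 384.1321]
```

View pics/side9.png

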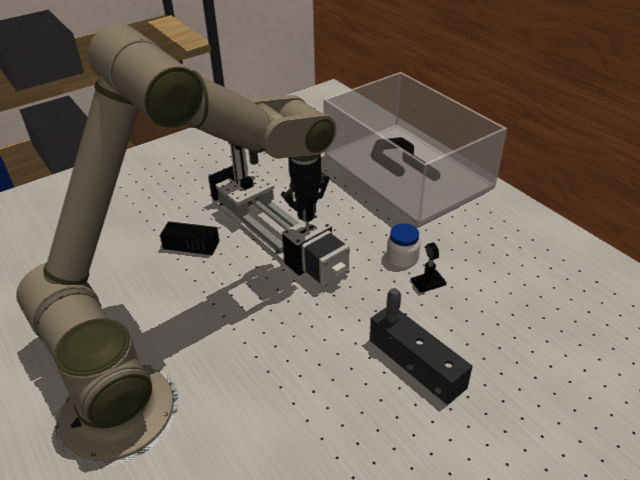

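View pics/c_side9.png

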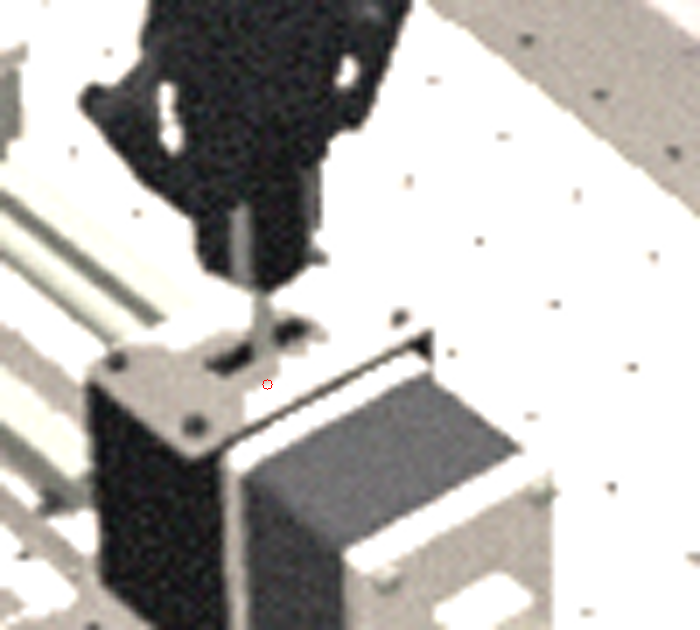

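The wheel turns at about 5 N. Before going further I'll estimate the carriage gap from the first picture.

```bash
python3 - <<'E'
import cv2
for c,x,y,w,h,f in(('side',195,115,85,100,6),('top',145,200,80,80,7)):
    m=cv2.imread(f'pics/{c}0.png')
    cv2.imwrite(f'pics/car_{c}.png',cv2.resize(cv2.convertScaleAbs(m[y:y+h,x:x+w],alpha=2.2,beta=25),None,fx=f,fy=f,interpolation=cv2.INTER_CUBIC))
E
```

```text
(no output)
```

View pics/car_side.png

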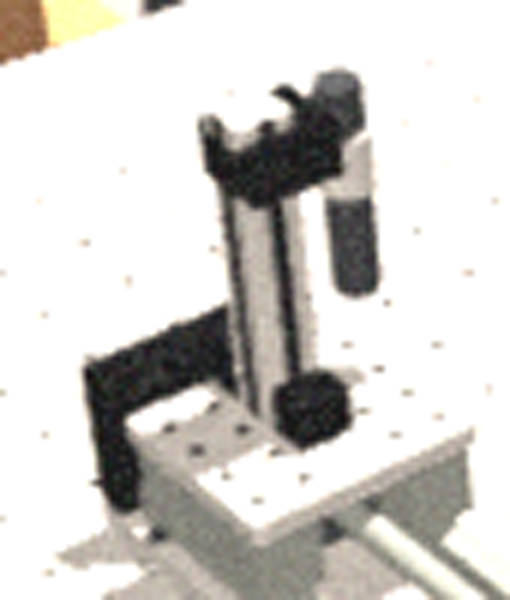

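View pics/car_top.png

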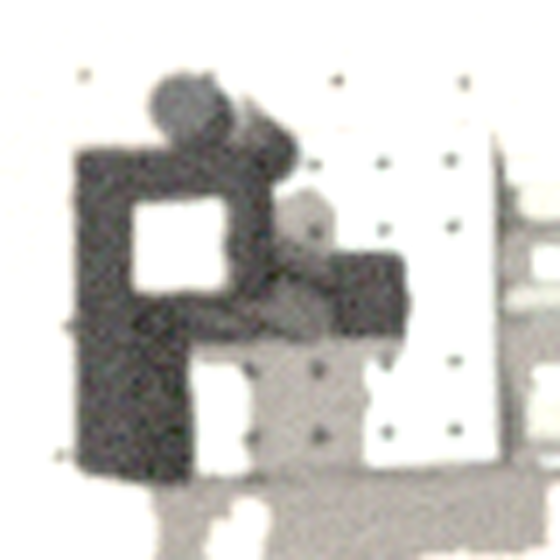

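Request:
{"op": "jog_arm", "data": {
  "dr": [
    [0,0,0],
    [0,0,0],
    [0,0,0],
    [0,0,0],
    [0,0,0],
    [0,0,0],
    [0,0,0],
    [0,0,0],
    [0,0,0],
    [0,0,0]
  ],
  "slide": [
    [0.0008,0,0],
    [0.0008,0,0],
    [0.0008,0,0],
    [0.0008,0,0],
    [0.0008,0,0],
    [0.0008,0,0],
    [0.0008,0,0],
    [0.0008,0,0],
    [0,0,0],
    [0,0,0]
  ],
  "gripper": [-1,-1,-1,-1,-1,-1,-1,-1,-1,-1]
}}

```text
time_s: 13.75
position: [0.5795, 0.1423, 0.1536]
tool_rot: [[0.997, 0.078, -0.004], [0.078, -0.997, -0.0], [-0.004, -0.0, -1.0]]
ft_force: [-4.8, -1.1, -0.6]
grip_width: 0.0205
```

```bash
python3 go.py .5695 .1413 .1543
```

```text
t 13.75 p [0.5795 0.1423 0.1536] yaw 4.477104725817239 zax [-0.0038 -0.0002 -1.    ] F [-4.7891 -1.1245 -0.626 ] w 0.02052037202548864 q [ 2.4 30.7 74.5  0.  75.  -2. ]
slide(tool) [-0.01    0.0003 -0.0006]
```

The contact is soft: about 4 N per mm of commanded overrun. I finish the first tooth, lift within the slot and step back.

Request:
{"op": "jog_arm", "data": {
  "dr": [
    [0,0,0],
    [0,0,0],
    [0,0,0],
    [0,0,0],
    [0,0,0],
    [0,0,0],
    [0,0,0],
    [0,0,0],
    [0,0,0],
    [0,0,0]
  ],
  "slide": [
    [0.0015,0,0],
    [0.002,0,0],
    [0,0,0],
    [-0.001,0,-0.004],
    [-0.001,0,-0.006],
    [0,0,-0.006],
    [0,0,-0.004],
    [-0.01,0,0],
    [-0.01,0,0],
    [-0.0027,0,0]
  ],
  "gripper": [-1,-1,-1,-1,-1,-1,-1,-1,-1,-1]
}}

```text
time_s: 14.75
position: [0.558, 0.1406, 0.1743]
tool_rot: [[0.997, 0.078, -0.001], [0.078, -0.997, -0.0], [-0.001, -0.0, -1.0]]
ft_force: [-0.1, 0.1, -0.6]
grip_width: 0.0212
```

```bash
python3 look.py 10 side
```

```text
t 14.75 p [0.558  0.1406 0.1743] yaw 4.479309744594309 zax [-0.001 -0.    -1.   ] F [-0.1241  0.1243 -0.6178] w 0.02116900967682676 q [ 2.4 27.6 76.6  0.  75.9 -2.1]
slide(tool) [ 0.0011 -0.0008 -0.0157]
tip [0.5579 0.1406 0.1047]
side tip px crop [232.7897 358.4262]
```

View pics/c_side10.png

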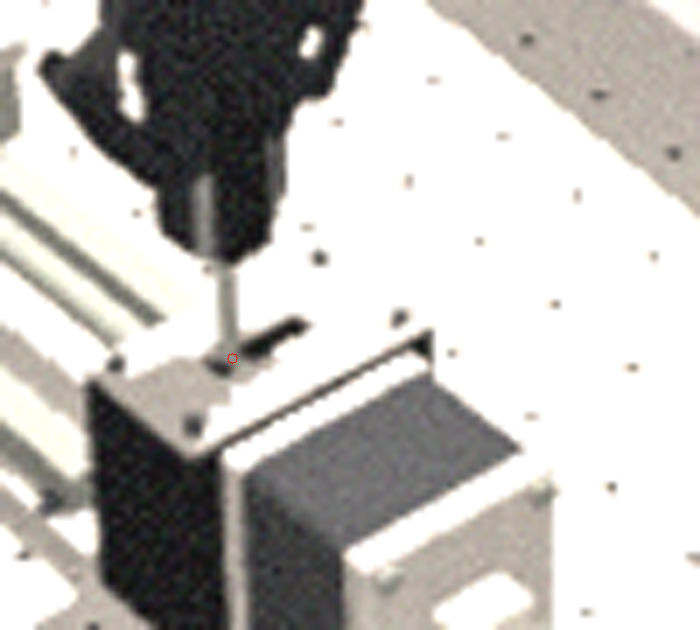

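```bash
python3 - <<'E'
import cv2
m=cv2.imread('pics/side10.png')
x0,y0,f=290,218,18
cv2.imwrite('pics/slot10.png',cv2.resize(cv2.convertScaleAbs(m[y0:y0+30,x0:x0+40],alpha=1.5,beta=10),None,fx=f,fy=f,interpolation=cv2.INTER_CUBIC))
E
```

```text
(no output)
```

View pics/slot10.png

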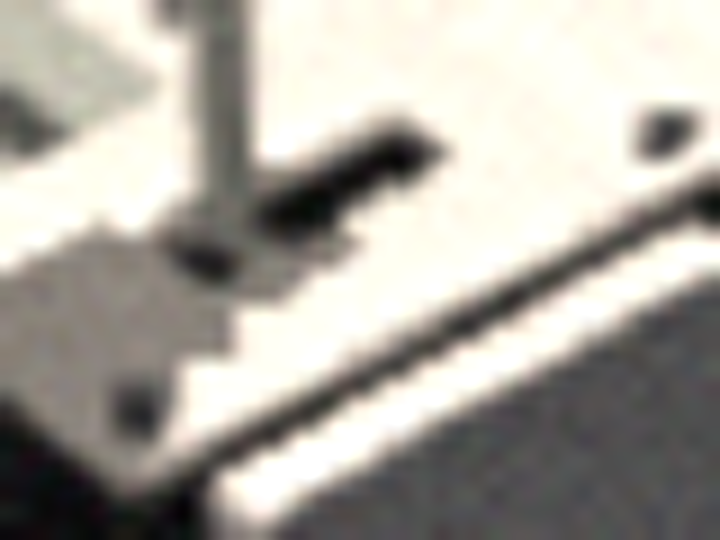

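Request:
{"op": "jog_arm", "data": {
  "dr": [
    [0,0,0],
    [0,0,0],
    [0,0,0],
    [0,0,0],
    [0,0,0],
    [0,0,0],
    [0,0,0],
    [0,0,0],
    [0,0,0],
    [0,0,0]
  ],
  "slide": [
    [0.0005,0,0.002],
    [0,0,0.002],
    [0,0,0.002],
    [0,0,0.0015],
    [0,0,0.0015],
    [0,0,0.0015],
    [0,0,0.0015],
    [0,0,0],
    [0,0,0],
    [0,0,0]
  ],
  "gripper": [-1,-1,-1,-1,-1,-1,-1,-1,-1,-1]
}}

```text
time_s: 15.8
position: [0.56, 0.1407, 0.1624]
tool_rot: [[0.997, 0.078, 0.0], [0.078, -0.997, 0.0], [0.0, 0.0, -1.0]]
ft_force: [0.1, 0.0, -0.7]
grip_width: 0.0208
```

Request:
{"op": "jog_arm", "data": {
  "dr": [
    [0,0,0],
    [0,0,0],
    [0,0,0],
    [0,0,0],
    [0,0,0],
    [0,0,0],
    [0,0,0],
    [0,0,0],
    [0,0,0],
    [0,0,0]
  ],
  "slide": [
    [0,0,0.002],
    [0,0,0.002],
    [0,0,0.002],
    [0,0,0.002],
    [0,0,0],
    [0.001,0,0],
    [0.0015,0,0],
    [0.0015,0,0],
    [0.0015,0,0],
    [0.0015,0,0]
  ],
  "gripper": [-1,-1,-1,-1,-1,-1,-1,-1,-1,-1]
}}

```text
time_s: 16.8
position: [0.5662, 0.1413, 0.1543]
tool_rot: [[0.997, 0.078, -0.003], [0.078, -0.997, -0.0], [-0.003, -0.0, -1.0]]
ft_force: [-5.2, -0.9, 2.0]
grip_width: 0.0209
```

Request:
{"op": "jog_arm", "data": {
  "dr": [
    [0,0,0],
    [0,0,0],
    [0,0,0],
    [0,0,0],
    [0,0,0],
    [0,0,0],
    [0,0,0],
    [0,0,0],
    [0,0,0],
    [0,0,0]
  ],
  "slide": [
    [0.001,0,0],
    [0.001,0,0],
    [0.001,0,0],
    [0.001,0,0],
    [0.001,0,0],
    [0.001,0,0],
    [0.001,0,0],
    [0.001,0,0],
    [0.001,0,0],
    [0.001,0,0]
  ],
  "gripper": [-1,-1,-1,-1,-1,-1,-1,-1,-1,-1]
}}

```text
time_s: 17.8
position: [0.5759, 0.1419, 0.1539]
tool_rot: [[0.997, 0.078, -0.003], [0.078, -0.997, -0.0], [-0.003, 0.0, -1.0]]
ft_force: [-4.2, -0.7, -1.3]
grip_width: 0.0209
```

Request:
{"op": "jog_arm", "data": {
  "dr": [
    [0,0,0],
    [0,0,0],
    [0,0,0],
    [0,0,0],
    [0,0,0],
    [0,0,0],
    [0,0,0],
    [0,0,0],
    [0,0,0],
    [0,0,0]
  ],
  "slide": [
    [0.001,0,0],
    [0.0013,0,0],
    [0.0013,0,0],
    [0.0013,0,0],
    [0.0013,0,0],
    [0.001,0,0],
    [0,0,0],
    [0,0,0],
    [0,0,0],
    [0,0,0]
  ],
  "gripper": [-1,-1,-1,-1,-1,-1,-1,-1,-1,-1]
}}

```text
time_s: 18.8
position: [0.5833, 0.1426, 0.154]
tool_rot: [[0.997, 0.078, -0.003], [0.078, -0.997, -0.0], [-0.003, -0.0, -1.0]]
ft_force: [-5.4, 0.1, -0.1]
grip_width: 0.0207
```

```bash
python3 - <<'E'
import cv2
from rig import viewer
m=viewer.get_image('side')['pixels'];m2=viewer.get_image('top')['pixels']
cv2.imwrite('pics/side11.png',m);cv2.imwrite('pics/top11.png',m2)
for c,i,x,y,w,h,f in(('side',m,195,115,85,100,6),('top',m2,145,200,80,80,7)):
    cv2.imwrite(f'pics/car11_{c}.png',cv2.resize(cv2.convertScaleAbs(i[y:y+h,x:x+w],alpha=2.2,beta=25),None,fx=f,fy=f,interpolation=cv2.INTER_CUBIC))
E
```

```text
(no output)
```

View pics/car11_top.png

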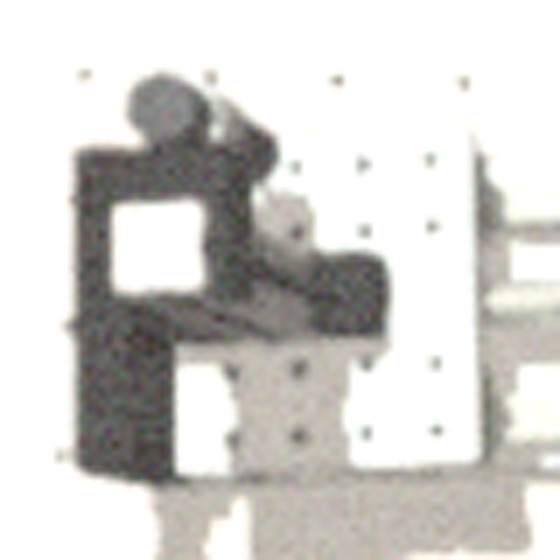

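View pics/car11_side.png

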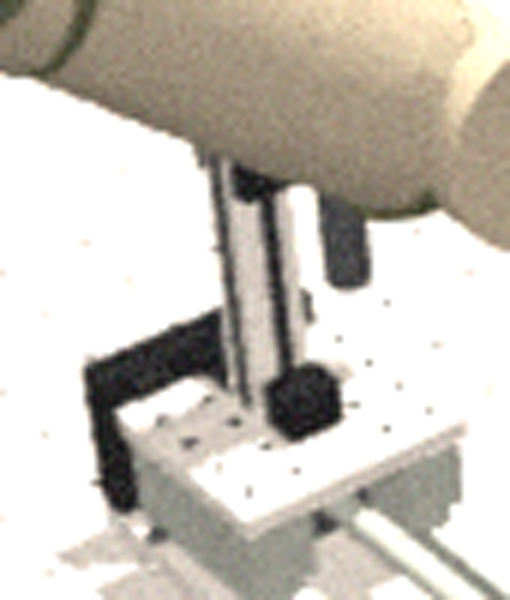

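```bash
python3 - <<'E'
from h import *
sx,sy,yw=.5698,.1437,.0784
c,s=np.cos(yw),np.sin(yw)
for z in(.04,.07):
  for X in(-.05,0,.05):
    Y=.346
    print(z,X,((proj('top',[sx+c*X-s*Y,sy+s*X+c*Y,z])+.5-[145,200])*7).round(1))
E
```

```text
0.04 -0.05 [201.2 464.7]
0.04 0 [198.3 333.4]
0.04 0.05 [195.4 203.3]
0.07 -0.05 [178.3 459.3]
0.07 0 [175.5 325.2]
0.07 0.05 [172.6 192.3]
```

The carriage moved about 7 mm in two teeth, towards the end stop. Third stroke.

Request:
{"op": "jog_arm", "data": {
  "dr": [
    [0,0,0],
    [0,0,0],
    [0,0,0],
    [0,0,0],
    [0,0,0],
    [0,0,0],
    [0,0,0],
    [0,0,0],
    [0,0,0],
    [0,0,0]
  ],
  "slide": [
    [-0.0015,0,-0.004],
    [-0.001,0,-0.006],
    [0,0,-0.006],
    [0,0,-0.003],
    [-0.008,0,0],
    [-0.01,0,0],
    [-0.0037,0,0],
    [0,0,0.003],
    [0,0,0.004],
    [0,0,0.003]
  ],
  "gripper": [-1,-1,-1,-1,-1,-1,-1,-1,-1,-1]
}}

```text
time_s: 19.9
position: [0.56, 0.1407, 0.1627]
tool_rot: [[0.997, 0.078, -0.0], [0.078, -0.997, 0.0], [-0.0, -0.0, -1.0]]
ft_force: [0.1, -0.7, -0.6]
grip_width: 0.0208
```

Request:
{"op": "jog_arm", "data": {
  "dr": [
    [0,0,0],
    [0,0,0],
    [0,0,0],
    [0,0,0],
    [0,0,0],
    [0,0,0],
    [0,0,0],
    [0,0,0],
    [0,0,0],
    [0,0,0]
  ],
  "slide": [
    [0,0,0.0015],
    [0,0,0.0015],
    [0,0,0.002],
    [0,0,0.002],
    [0,0,0.002],
    [0.001,0,0],
    [0.0015,0,0],
    [0.0015,0,0],
    [0.0015,0,0],
    [0.0015,0,0]
  ],
  "gripper": [-1,-1,-1,-1,-1,-1,-1,-1,-1,-1]
}}

```text
time_s: 20.9
position: [0.5663, 0.1412, 0.1544]
tool_rot: [[0.997, 0.078, -0.002], [0.078, -0.997, -0.0], [-0.002, 0.0, -1.0]]
ft_force: [-5.2, -1.2, 1.5]
grip_width: 0.0212
```

Request:
{"op": "jog_arm", "data": {
  "dr": [
    [0,0,0],
    [0,0,0],
    [0,0,0],
    [0,0,0],
    [0,0,0],
    [0,0,0],
    [0,0,0],
    [0,0,0],
    [0,0,0],
    [0,0,0]
  ],
  "slide": [
    [0.001,0,0],
    [0.001,0,0],
    [0.001,0,0],
    [0.001,0,0],
    [0.001,0,0],
    [0.001,0,0],
    [0.001,0,0],
    [0.001,0,0],
    [0.001,0,0],
    [0.001,0,0]
  ],
  "gripper": [-1,-1,-1,-1,-1,-1,-1,-1,-1,-1]
}}

```text
time_s: 21.9
position: [0.576, 0.142, 0.1539]
tool_rot: [[0.997, 0.078, -0.003], [0.078, -0.997, -0.0], [-0.003, 0.0, -1.0]]
ft_force: [-5.2, -1.4, -0.6]
grip_width: 0.021
```

Request:
{"op": "jog_arm", "data": {
  "dr": [
    [0,0,0],
    [0,0,0],
    [0,0,0],
    [0,0,0],
    [0,0,0],
    [0,0,0],
    [0,0,0],
    [0,0,0],
    [0,0,0],
    [0,0,0]
  ],
  "slide": [
    [0.001,0,0],
    [0.0013,0,0],
    [0.0013,0,0],
    [0.0013,0,0],
    [0.0013,0,0],
    [0.001,0,0],
    [0,0,0],
    [0,0,0],
    [0,0,0],
    [0,0,0]
  ],
  "gripper": [-1,-1,-1,-1,-1,-1,-1,-1,-1,-1]
}}

```text
time_s: 22.9
position: [0.5833, 0.1426, 0.154]
tool_rot: [[0.997, 0.078, -0.003], [0.078, -0.997, -0.0], [-0.003, -0.0, -1.0]]
ft_force: [-4.7, -0.9, -0.7]
grip_width: 0.0209
```

Three teeth done and the wheel still turns at about 5 N. Fourth stroke.

Request:
{"op": "jog_arm", "data": {
  "dr": [
    [0,0,0],
    [0,0,0],
    [0,0,0],
    [0,0,0],
    [0,0,0],
    [0,0,0],
    [0,0,0],
    [0,0,0],
    [0,0,0],
    [0,0,0]
  ],
  "slide": [
    [-0.0015,0,-0.004],
    [-0.001,0,-0.006],
    [0,0,-0.006],
    [0,0,-0.003],
    [-0.008,0,0],
    [-0.01,0,0],
    [-0.0037,0,0],
    [0,0,0.003],
    [0,0,0.004],
    [0,0,0.003]
  ],
  "gripper": [-1,-1,-1,-1,-1,-1,-1,-1,-1,-1]
}}

```text
time_s: 23.9
position: [0.56, 0.1407, 0.1627]
tool_rot: [[0.997, 0.078, -0.0], [0.078, -0.997, -0.0], [-0.0, 0.0, -1.0]]
ft_force: [-0.7, 0.6, -1.8]
grip_width: 0.0212
```

Request:
{"op": "jog_arm", "data": {
  "dr": [
    [0,0,0],
    [0,0,0],
    [0,0,0],
    [0,0,0],
    [0,0,0],
    [0,0,0],
    [0,0,0],
    [0,0,0],
    [0,0,0],
    [0,0,0]
  ],
  "slide": [
    [0,0,0.0015],
    [0,0,0.0015],
    [0,0,0.002],
    [0,0,0.002],
    [0,0,0.002],
    [0.001,0,0],
    [0.0015,0,0],
    [0.0015,0,0],
    [0.0015,0,0],
    [0.0015,0,0]
  ],
  "gripper": [-1,-1,-1,-1,-1,-1,-1,-1,-1,-1]
}}

```text
time_s: 24.9
position: [0.5663, 0.1412, 0.1544]
tool_rot: [[0.997, 0.078, -0.002], [0.078, -0.997, -0.0], [-0.002, 0.0, -1.0]]
ft_force: [-5.4, -0.8, 2.4]
grip_width: 0.0206
```

Request:
{"op": "jog_arm", "data": {
  "dr": [
    [0,0,0],
    [0,0,0],
    [0,0,0],
    [0,0,0],
    [0,0,0],
    [0,0,0],
    [0,0,0],
    [0,0,0],
    [0,0,0],
    [0,0,0]
  ],
  "slide": [
    [0.0005,0,0],
    [0.0005,0,0],
    [0.0005,0,0],
    [0.0005,0,0],
    [0.0005,0,0],
    [0.0005,0,0],
    [0.0005,0,0],
    [0.0005,0,0],
    [0.0005,0,0],
    [0.0005,0,0]
  ],
  "gripper": [-1,-1,-1,-1,-1,-1,-1,-1,-1,-1]
}}

```text
time_s: 25.9
position: [0.5714, 0.1416, 0.1544]
tool_rot: [[0.997, 0.078, -0.002], [0.078, -0.997, -0.0], [-0.002, 0.0, -1.0]]
ft_force: [-5.0, -0.6, 1.7]
grip_width: 0.0209
```

Request:
{"op": "jog_arm", "data": {
  "dr": [
    [0,0,0],
    [0,0,0],
    [0,0,0],
    [0,0,0],
    [0,0,0],
    [0,0,0],
    [0,0,0],
    [0,0,0],
    [0,0,0],
    [0,0,0]
  ],
  "slide": [
    [0.0007,0,0],
    [0.0007,0,0],
    [0.0007,0,0],
    [0.0007,0,0],
    [0.0007,0,0],
    [0.0007,0,0],
    [0.0007,0,0],
    [0.0007,0,0],
    [0.0007,0,0],
    [0.0007,0,0]
  ],
  "gripper": [-1,-1,-1,-1,-1,-1,-1,-1,-1,-1]
}}

```text
time_s: 26.9
position: [0.5743, 0.142, 0.1541]
tool_rot: [[0.997, 0.079, -0.013], [0.079, -0.997, -0.002], [-0.013, 0.001, -1.0]]
ft_force: [-22.7, -3.7, 14.2]
grip_width: 0.0209
```

The force jumped to 23 N mid-stroke at X≈+5, where earlier strokes passed at 5 N. I'll hold still and look.

Request:
{"op": "jog_arm", "data": {
  "dr": [
    [0,0,0],
    [0,0,0],
    [0,0,0],
    [0,0,0],
    [0,0,0],
    [0,0,0],
    [0,0,0],
    [0,0,0],
    [0,0,0],
    [0,0,0]
  ],
  "slide": [
    [0.0005,0,0],
    [0,0,0],
    [0,0,0],
    [0,0,0],
    [0,0,0],
    [0,0,0],
    [0,0,0],
    [0,0,0],
    [0,0,0],
    [0,0,0]
  ],
  "gripper": [-1,-1,-1,-1,-1,-1,-1,-1,-1,-1]
}}

```text
time_s: 27.9
position: [0.5744, 0.142, 0.1541]
tool_rot: [[0.997, 0.079, -0.014], [0.079, -0.997, -0.002], [-0.014, 0.001, -1.0]]
ft_force: [-23.5, -2.5, 13.7]
grip_width: 0.021
```

```bash
python3 look.py 12 side; python3 - <<'E'
import cv2
from rig import viewer
m2=viewer.get_image('top')['pixels']
m=cv2.imread('pics/side12.png')
cv2.imwrite('pics/top12.png',m2)
for c,i,x,y,w,h,f in(('side',m,195,160,60,60,9),('top',m2,145,200,80,80,7)):
    cv2.imwrite(f'pics/car12_{c}.png',cv2.resize(cv2.convertScaleAbs(i[y:y+h,x:x+w],alpha=2.2,beta=25),None,fx=f,fy=f,interpolation=cv2.INTER_CUBIC))
E
```

```text
t 27.9 p [0.5744 0.142  0.1541] yaw 4.508261006882745 zax [-0.0136 -0.0016 -0.9999] F [-23.4668  -2.5356  13.6779] w 0.021020574928835942 q [ 2.5 30.5 74.9 -0.1 75.4 -2. ]
slide(tool) [-0.0159 -0.0007 -0.0356]
tip [0.5734 0.1419 0.0846]
side tip px crop [268.6728 383.2575]
```

View pics/car12_top.png

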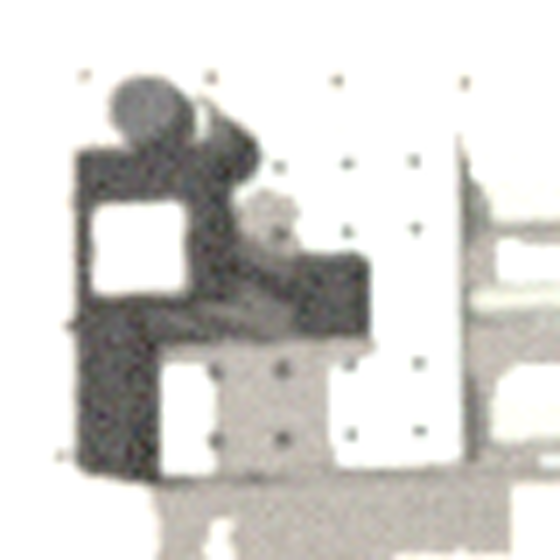

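View pics/car12_side.png

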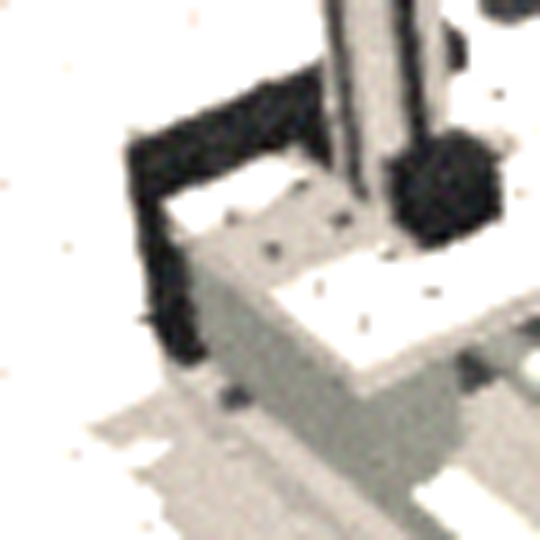

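View pics/c_side12.png

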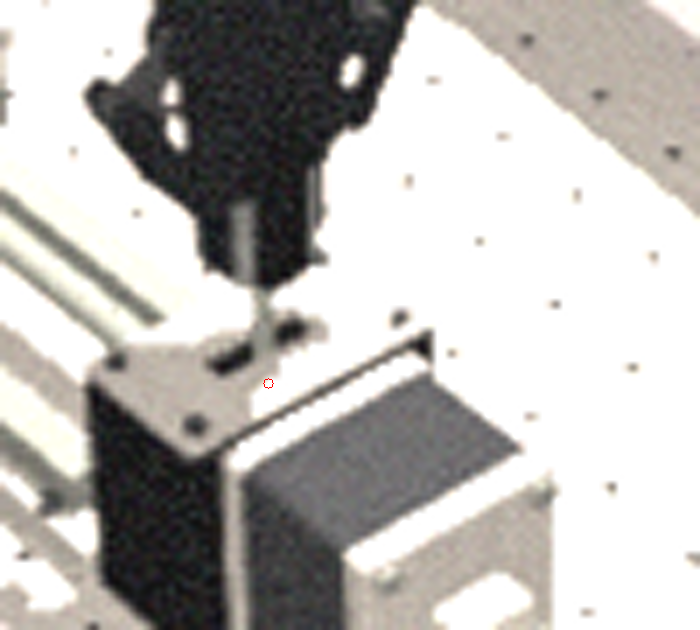

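The side crop shows the carriage hard up to the black stop, and the shank is mid-slot, clear of the slot ends. A small extra nudge will show whether it's solid.

Request:
{"op": "jog_arm", "data": {
  "dr": [
    [0,0,0],
    [0,0,0],
    [0,0,0],
    [0,0,0],
    [0,0,0],
    [0,0,0],
    [0,0,0],
    [0,0,0],
    [0,0,0],
    [0,0,0]
  ],
  "slide": [
    [0.0005,0,0],
    [0.0005,0,0],
    [0.0005,0,0],
    [0,0,0],
    [0,0,0],
    [0,0,0],
    [0,0,0],
    [0,0,0],
    [0,0,0],
    [0,0,0]
  ],
  "gripper": [-1,-1,-1,-1,-1,-1,-1,-1,-1,-1]
}}

```text
time_s: 29.0
position: [0.5748, 0.142, 0.1541]
tool_rot: [[0.997, 0.079, -0.017], [0.079, -0.997, -0.002], [-0.017, 0.001, -1.0]]
ft_force: [-28.6, -4.0, 16.8]
grip_width: 0.0207
```

```bash
python3 go.py 0.5658 .1413 .2
```

```text
t 29.0 p [0.5748 0.142  0.1541] yaw 4.513222537867205 zax [-0.0165 -0.002  -0.9999] F [-28.5639  -3.9513  16.8259] w 0.020682087313233368 q [ 2.5 30.6 74.7 -0.1 75.7 -2. ]
slide(tool) [-0.0098  0.     -0.0458]
```

Solid: the force rose to 29 N and the nose moved about 0.1 mm. I back off just enough to unload, then lift out.

Request:
{"op": "jog_arm", "data": {
  "dr": [
    [0,0,0],
    [0,0,0],
    [0,0,0],
    [0,0,0],
    [0,0,0],
    [0,0,0],
    [0,0,0],
    [0,0,0],
    [0,0,0],
    [0,0,0]
  ],
  "slide": [
    [-0.002,0,0],
    [-0.002,0,0],
    [-0.002,0,0],
    [-0.0013,0,0],
    [0,0,0],
    [0,0,0],
    [0,0,0],
    [0,0,0],
    [0,0,0],
    [0,0,0]
  ],
  "gripper": [-1,-1,-1,-1,-1,-1,-1,-1,-1,-1]
}}

```text
time_s: 30.0
position: [0.5726, 0.1417, 0.1542]
tool_rot: [[0.997, 0.078, -0.003], [0.078, -0.997, -0.0], [-0.003, 0.0, -1.0]]
ft_force: [-7.3, -0.6, 3.3]
grip_width: 0.0207
```

Request:
{"op": "jog_arm", "data": {
  "dr": [
    [0,0,0],
    [0,0,0],
    [0,0,0],
    [0,0,0],
    [0,0,0],
    [0,0,0],
    [0,0,0],
    [0,0,0],
    [0,0,0],
    [0,0,0]
  ],
  "slide": [
    [-0.001,0,0],
    [-0.001,0,0],
    [0,0,0],
    [0,0,-0.004],
    [0,0,-0.008],
    [0,0,-0.012],
    [0,0,-0.015],
    [0,0,-0.02],
    [0,0,-0.025],
    [0,0,-0.025]
  ],
  "gripper": [-1,-1,-1,-1,-1,-1,-1,-1,-1,-1]
}}

```text
time_s: 31.0
position: [0.5717, 0.1416, 0.2655]
tool_rot: [[0.997, 0.078, 0.001], [0.078, -0.997, 0.0], [0.001, 0.0, -1.0]]
ft_force: [0.9, 0.8, -0.9]
grip_width: 0.0209
```

```bash
python3 - <<'E'
from h import *
from go import st
from rig import viewer
m=viewer.get_image('side')['pixels']; cv2.imwrite('pics/side13.png',m)
# socket0 world, mean and side
for t in((.5778,-.3523),(.578,-.352)): s=st([t[0],t[1],.2826])
R=s['tool_rot'];tip=s['position']+R@[0,0,.0696]; u=proj('side',tip); print(tip,u)
x0,y0=(u-50).astype(int);f=6
cr=cv2.resize(cv2.convertScaleAbs(m[y0:y0+100,x0:x0+100],alpha=2.,beta=20),None,fx=f,fy=f,interpolation=cv2.INTER_CUBIC)
q=((u+.5-[x0,y0])*f); cv2.circle(cr,(int(q[0]),int(q[1])),5,(0,0,255),1)
cv2.imwrite('pics/c_side13.png',cr)
E
```

```text
t 31.05 p [0.5729 0.1417 0.27  ] yaw 4.472240266216779 zax [ 0.009   0.0004 -1.    ] F [ 0.0282 -0.3993  3.4244] w 0.020625078899122275 q [ 2.4 24.7 65.   0.  89.8 -2.1]
slide(tool) [-0.0335  0.4929 -0.0127]
t 31.05 p [0.5729 0.1417 0.27  ] yaw 4.472240266216779 zax [ 0.009   0.0004 -1.    ] F [ 0.0282 -0.3993  3.4244] w 0.020625078899122275 q [ 2.4 24.7 65.   0.  89.8 -2.1]
slide(tool) [-0.0333  0.4926 -0.0127]
[0.5735 0.1417 0.2004] [306.4478 197.2336]
```

View pics/c_side13.png

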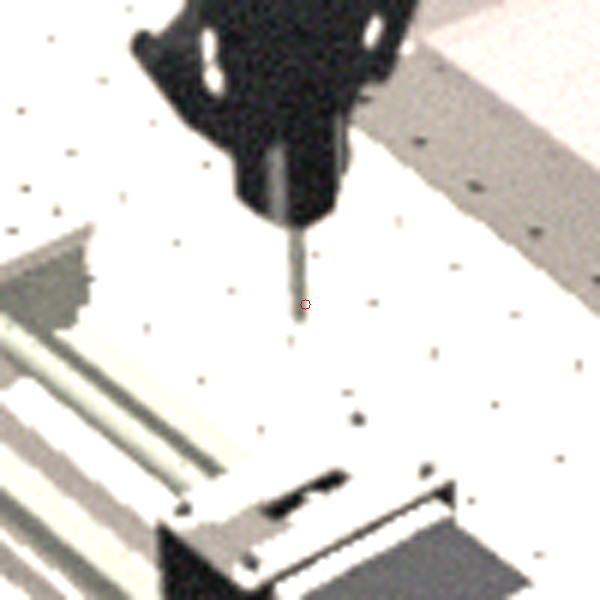

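The tool is still straight in the grip, allowing for the motion since the picture. I'm carrying it back to its socket.

Request:
{"op": "jog_arm", "data": {
  "dr": [
    [0,0,-0.012],
    [0,0,0],
    [0,0,0],
    [0,0,0],
    [0,0,0],
    [0,0,0],
    [0,0,0],
    [0,0,0],
    [0,0,0],
    [0,0,0]
  ],
  "slide": [
    [-0.003,0.03,-0.01],
    [-0.003,0.045,-0.01],
    [-0.003,0.049,0],
    [-0.003,0.049,0],
    [-0.003,0.049,0],
    [-0.003,0.049,0],
    [-0.003,0.049,0],
    [-0.003,0.049,0],
    [-0.003,0.049,0],
    [-0.003,0.045,0]
  ],
  "gripper": [-1,-1,-1,-1,-1,-1,-1,-1,-1,-1]
}}

```text
time_s: 32.05
position: [0.5827, -0.3246, 0.2842]
tool_rot: [[0.996, 0.089, 0.001], [0.089, -0.996, -0.001], [0.001, 0.001, -1.0]]
ft_force: [0.3, 0.1, -1.4]
grip_width: 0.0208
```

Request:
{"op": "jog_arm", "data": {
  "dr": [
    [0,0,0],
    [0,0,0],
    [0,0,0],
    [0,0,0],
    [0,0,0],
    [0,0,0],
    [0,0,0],
    [0,0,0],
    [0,0,0],
    [0,0,0]
  ],
  "slide": [
    [-0.001,0.02,0],
    [0,0.009,0],
    [0,0,0.01],
    [0,0,0.02],
    [0,0,0.025],
    [0,0,0.025],
    [0,0,0.015],
    [0,0,0.005],
    [0,0,0],
    [0,0,0]
  ],
  "gripper": [-1,-1,-1,-1,-1,-1,-1,-1,-1,-1]
}}

```text
time_s: 33.05
position: [0.5851, -0.3507, 0.1846]
tool_rot: [[0.996, 0.091, 0.001], [0.091, -0.996, -0.001], [0.001, 0.001, -1.0]]
ft_force: [0.0, 0.5, -0.0]
grip_width: 0.0211
```

```bash
cat > look2.py <<'E'
import sys
from h import *
from go import st
from rig import viewer
m=viewer.get_image('side')['pixels']; cv2.imwrite(f'pics/side{sys.argv[1]}.png',m)
s=st([.578,-.352,.0926])
R=s['tool_rot'];tip=s['position']+R@[0,0,.0696]; u=proj('side',tip); print(tip,u)
x0,y0,f=395,300,6
cr=cv2.resize(cv2.convertScaleAbs(m[y0:y0+100,x0:x0+100],alpha=2.,beta=20),None,fx=f,fy=f,interpolation=cv2.INTER_CUBIC)
q=((u+.5-[x0,y0])*f); cv2.circle(cr,(int(q[0]),int(q[1])),5,(0,0,255),1)
v=proj('side',[.578,-.352,.075]);q=((v+.5-[x0,y0])*f); cv2.circle(cr,(int(q[0]),int(q[1])),5,(0,200,0),1)
cv2.imwrite(f'pics/c_side{sys.argv[1]}.png',cr)
E
python3 look2.py 14
```

```text
t 33.1 p [ 0.5851 -0.3509  0.1846] yaw 5.190080731763813 zax [ 0.0017 -0.0014 -1.    ] F [-0.6297  0.035  -0.477 ] w 0.02085439695748221 q [-40.9  37.6  55.9   0.   86.3 -46.1]
slide(tool) [-0.0073  0.0003  0.092 ]
[ 0.5852 -0.351   0.115 ] [452.475  348.2435]
```

View pics/c_side14.png

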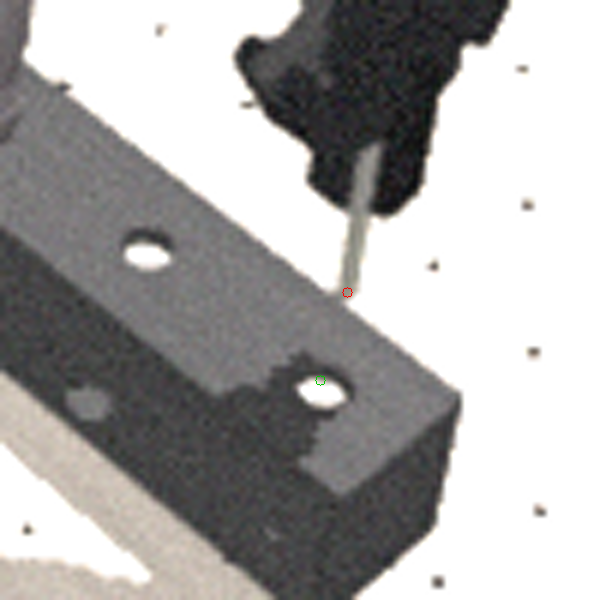

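```bash
python3 - <<'E'
from h import *
print(back('side',crop(323,389,6,395,300),.075))
E
python3 go.py .578 -.3525 .1846
```

```text
[ 0.57631596 -0.35520322  0.075     ]
t 33.1 p [ 0.5851 -0.3509  0.1846] yaw 5.190080731763813 zax [ 0.0017 -0.0014 -1.    ] F [-0.6297  0.035  -0.477 ] w 0.02085439695748221 q [-40.9  37.6  55.9   0.   86.3 -46.1]
slide(tool) [-0.0072  0.0009  0.    ]
```

Request:
{"op": "jog_arm", "data": {
  "dr": [
    [0,0,0],
    [0,0,0],
    [0,0,0],
    [0,0,0],
    [0,0,0],
    [0,0,0],
    [0,0,0],
    [0,0,0],
    [0,0,0],
    [0,0,0]
  ],
  "slide": [
    [-0.003,0.001,0],
    [-0.003,0.001,0],
    [-0.0023,0,0],
    [0,0,0],
    [0,0,0.01],
    [0,0,0.01],
    [0,0,0.01],
    [0,0,0.003],
    [0,0,0],
    [0,0,0]
  ],
  "gripper": [-1,-1,-1,-1,-1,-1,-1,-1,-1,-1]
}}

```text
time_s: 34.1
position: [0.5767, -0.354, 0.1505]
tool_rot: [[0.996, 0.09, 0.0], [0.09, -0.996, -0.0], [0.0, 0.0, -1.0]]
ft_force: [-0.2, 0.4, -0.4]
grip_width: 0.021
```

```bash
python3 look2.py 15
```

```text
t 34.15 p [ 0.5767 -0.3541  0.1508] yaw 5.159440201234823 zax [ 0.0006 -0.0006 -1.    ] F [ 0.0313  0.2731 -1.0685] w 0.021242716054027874 q [-41.5  38.5  59.9  -0.   81.5 -46.7]
slide(tool) [ 0.0014 -0.002   0.0582]
[ 0.5768 -0.3541  0.0812] [448.5456 362.0265]
```

View pics/c_side15.png

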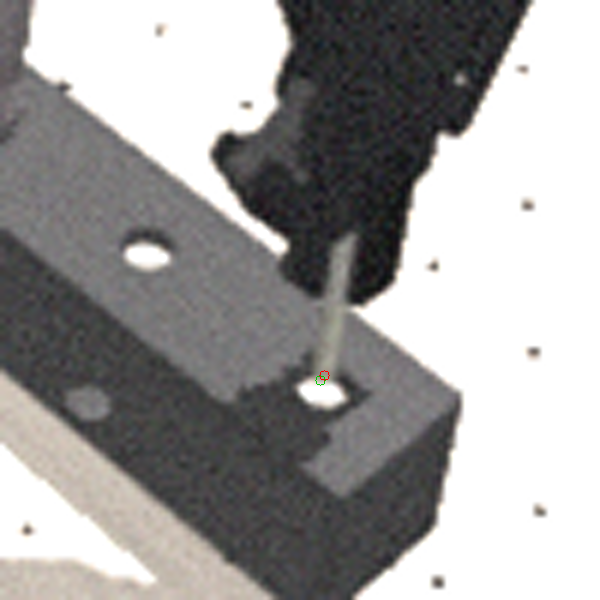

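The nose is centred over the hole: it's at crop (324,376), 6 mm above a hole centred at (323,390). I'm lowering it.

Request:
{"op": "jog_arm", "data": {
  "dr": [
    [0,0,0],
    [0,0,0],
    [0,0,0],
    [0,0,0],
    [0,0,0],
    [0,0,0],
    [0,0,0],
    [0,0,0],
    [0,0,0],
    [0,0,0]
  ],
  "slide": [
    [0,0,0.004],
    [0,0,0.006],
    [0,0,0.01],
    [0,0,0.01],
    [0,0,0.01],
    [0,0,0.01],
    [0,0,0.004],
    [0,0,0],
    [0,0,0],
    [0,0,0]
  ],
  "gripper": [-1,-1,-1,-1,-1,-1,-1,-1,-1,-1]
}}

```text
time_s: 35.15
position: [0.5768, -0.3541, 0.0969]
tool_rot: [[0.996, 0.09, 0.001], [0.09, -0.996, -0.001], [0.001, 0.001, -1.0]]
ft_force: [0.5, -0.6, -1.2]
grip_width: 0.021
```

```bash
python3 look2.py 16
```

```text
t 35.2 p [ 0.5767 -0.3541  0.0969] yaw 5.1561787907433025 zax [ 0.0007 -0.0007 -1.    ] F [ 0.0702 -0.3938 -1.1424] w 0.0207539492655629 q [-41.5  41.3  63.8  -0.   74.9 -46.7]
slide(tool) [ 0.0015 -0.002   0.0043]
[ 0.5768 -0.3541  0.0273] [445.5678 378.5104]
```

View pics/c_side16.png

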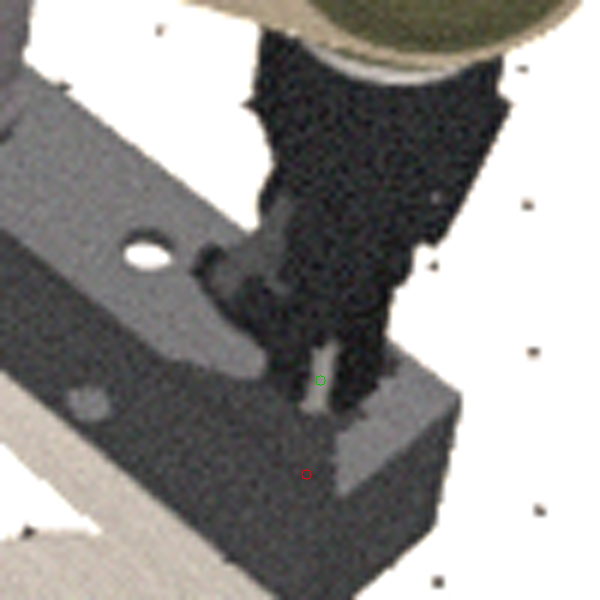

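Inserted freely. I lower the last 4 mm until the collar touches.

Request:
{"op": "jog_arm", "data": {
  "dr": [
    [0,0,0],
    [0,0,0],
    [0,0,0],
    [0,0,0],
    [0,0,0],
    [0,0,0],
    [0,0,0],
    [0,0,0],
    [0,0,0],
    [0,0,0]
  ],
  "slide": [
    [0,0,0.001],
    [0,0,0.001],
    [0,0,0.001],
    [0,0,0.001],
    [0,0,0.0005],
    [0,0,0],
    [0,0,0],
    [0,0,0],
    [0,0,0],
    [0,0,0]
  ],
  "gripper": [-1,-1,-1,-1,-1,-1,-1,-1,-1,-1]
}}

```text
time_s: 36.2
position: [0.5765, -0.354, 0.0926]
tool_rot: [[0.996, 0.09, 0.0], [0.09, -0.996, -0.0], [0.0, 0.0, -1.0]]
ft_force: [-2.8, 2.7, 5.2]
grip_width: 0.0209
```

Seated, with about 5–6 N of upward reaction. I release and rise.

Request:
{"op": "jog_arm", "data": {
  "dr": [
    [0,0,0],
    [0,0,0],
    [0,0,0],
    [0,0,0],
    [0,0,0],
    [0,0,0],
    [0,0,0],
    [0,0,0],
    [0,0,0],
    [0,0,0]
  ],
  "slide": [
    [0,0,0],
    [0,0,0],
    [0,0,0],
    [0,0,0],
    [0,0,0],
    [0,0,0],
    [0,0,0],
    [0,0,0],
    [0,0,0],
    [0,0,0]
  ],
  "gripper": [-0.4,-0.3,-0.2,-0.1,0,0.2,0.4,0.5,0.5,0.5]
}}

```text
time_s: 37.2
position: [0.5766, -0.354, 0.0918]
tool_rot: [[0.996, 0.09, 0.0], [0.09, -0.996, -0.0], [0.0, 0.0, -1.0]]
ft_force: [0.6, -0.0, 0.4]
grip_width: 0.0639
```

```bash
python3 look2.py 17
```

```text
t 37.25 p [ 0.5766 -0.354   0.0918] yaw 5.15535377270247 zax [ 0. -0. -1.] F [0.7987 0.2837 0.3705] w 0.06411041672434564 q [-41.5  41.5  64.1  -0.   74.4 -46.7]
slide(tool) [ 0.0016 -0.0018 -0.0008]
[ 0.5766 -0.354   0.0222] [445.1582 380.0007]
```

View pics/c_side17.png

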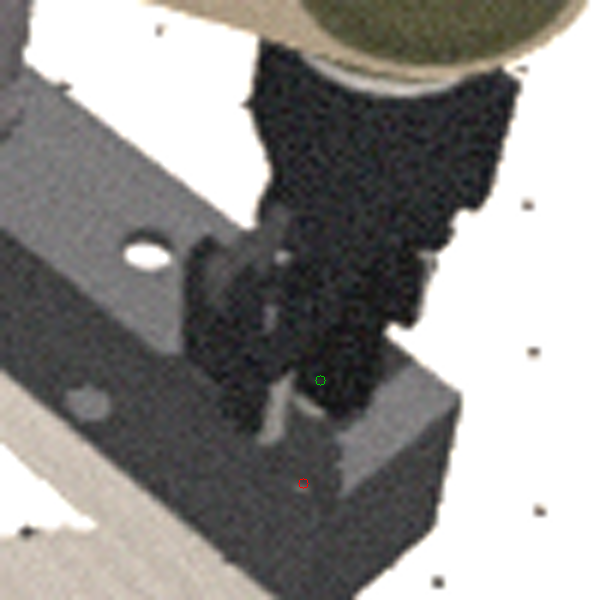

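The fingers are clear of the handle. I'm rising straight up.

Request:
{"op": "jog_arm", "data": {
  "dr": [
    [0,0,0],
    [0,0,0],
    [0,0,0],
    [0,0,0],
    [0,0,0],
    [0,0,0],
    [0,0,0],
    [0,0,0],
    [0,0,0],
    [0,0,0]
  ],
  "slide": [
    [0,0,-0.005],
    [0,0,-0.01],
    [0,0,-0.02],
    [0,0,-0.025],
    [0,0,-0.03],
    [0,0,-0.03],
    [0,0,-0.03],
    [0,0,-0.02],
    [0,0,-0.01],
    [0,0,0]
  ],
  "gripper": [1,1,1,1,1,1,1,1,1,1]
}}

```text
time_s: 38.25
position: [0.5767, -0.3541, 0.2735]
tool_rot: [[0.996, 0.09, 0.002], [0.09, -0.996, -0.002], [0.002, 0.002, -1.0]]
ft_force: [-0.4, 0.6, -0.2]
grip_width: 0.0855
```

```bash
python3 look2.py 18; python3 - <<'E'
import cv2
from rig import viewer
m2=viewer.get_image('top')['pixels']; cv2.imwrite('pics/top18.png',m2)
m=cv2.imread('pics/side18.png')
a=cv2.resize(cv2.convertScaleAbs(m[160:220,195:255],alpha=2.2,beta=25),(400,400),interpolation=cv2.INTER_CUBIC)
b=cv2.resize(cv2.convertScaleAbs(m2[200:280,145:225],alpha=2.2,beta=25),(400,400),interpolation=cv2.INTER_CUBIC)
cv2.imwrite('pics/car18.png',cv2.hconcat([a,b]))
E
```

```text
t 38.3 p [ 0.5765 -0.3539  0.2718] yaw 5.159398036634377 zax [ 0.0001 -0.0001 -1.    ] F [-0.5298  0.4071 -1.0948] w 0.08539738332623174 q [-41.5  34.5  47.6  -0.   97.8 -46.7]
slide(tool) [ 0.0017 -0.0018  0.1792]
[ 0.5765 -0.3539  0.2022] [455.7055 321.5001]
```

View pics/side18.png

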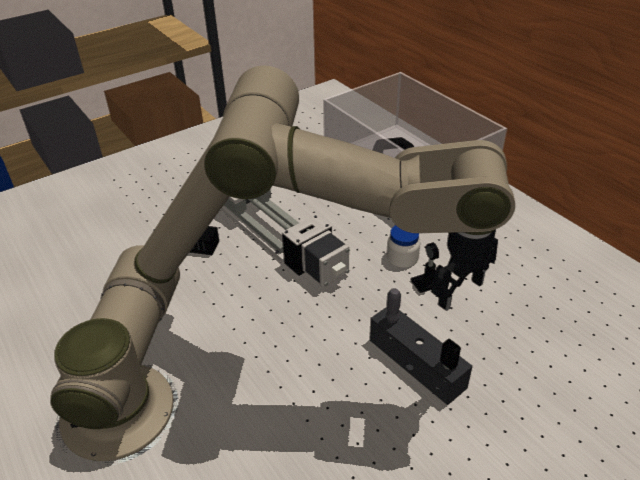

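View pics/c_side18.png

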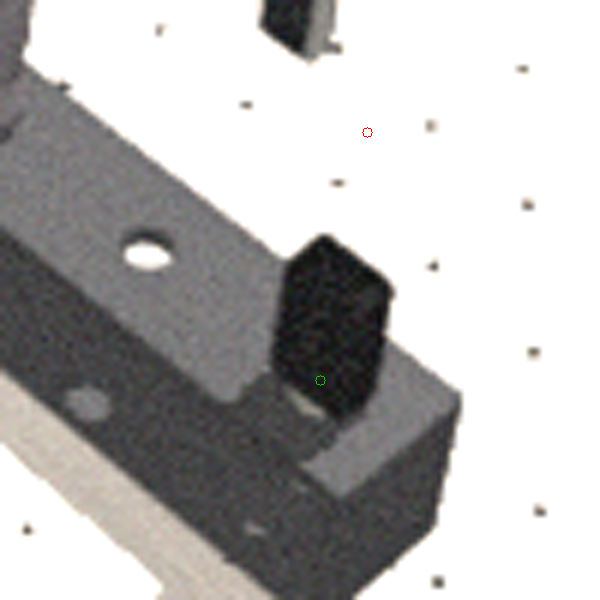

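View pics/car18.png

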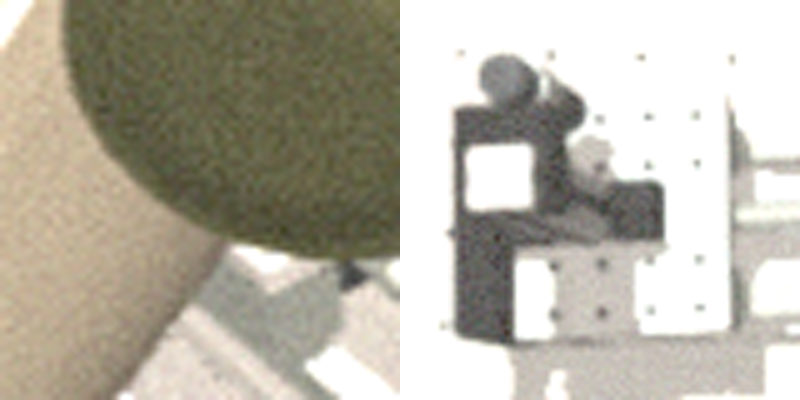

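The tool stands upright in its socket. The carriage edge in the top view is at crop column 66, where it was during the solid push. The bystanders look untouched, so I'm handing in.

```bash
python3 -c "
from rig import env; print(env.close_job())"
```

```text
the job is handed in; nothing more can be done
None
```

I barred the carriage up to its end stop and put the tool back in the rack, handing in at about 38 s of the 72 s allowed. No verdict is reported.

- **Barring:** I took the tool from its rack socket and made three full strokes through the slot, each at about 5 N. The wheel came up solid part-way through the fourth. A small nudge raised the sideways force from 23 to 29 N while the nose moved only about 0.1 mm. I then backed off and lifted out.
- **Carriage:** The top picture taken after I withdrew shows the carriage edge where it was during the solid push. While pushing, the side picture showed it up against the stop. The gap itself was never measured. "Firm" rests on the force reading and these pictures.
- **Tool:** It stands upright with its collar down in the socket it came from. The gripper rose clear and was touching nothing.
- **Other things:** The hex driver, tub and lens post look unmoved in the last side picture. The laser head was mostly hidden behind the arm there, so I did not check it closely.
- **Camera disagreement:** The two cameras placed the stage and rack about 3–4 mm apart in y. I placed the final moves mainly by the side camera, which matched the arm's readings to about 1 pixel.

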